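# Empty the lidding machine's catch drawer into the tote

## Robot

A 7-joint arm with a two-finger parallel gripper is mounted at the origin on a cart in front of the work surface, level with it; the furniture and walls round the work are solid. World frame = base frame: x ahead of the robot, y to its left, z up, the work surface at z = 0. Lengths are in m, angles in rad, forces in N, time in s.
With the tool pointing down it reaches from about 0.4 to 0.875 m from the base axis. Payload 19.3 kg.
Tool frame: the origin (TCP) lies at the very end of the fingers, on their centre line; the grasp point (between the pads) lies 19 mm behind it; z points along the fingers, y is the direction in which the jaws open and shut (so a half turn about z gives the same grasp; the last joint's range is limited). The gripper opens to 85 mm and grips with 20 to 120 N. Pads are 22 mm wide; open, the fingers measure 114 mm over their backs; the gripper's body (76 mm by 85 mm) begins 54 mm behind the grasp point. The pads swing forward as they close: fully open they stand 13 mm farther back than shut.
Start: joints at [1.143, 0.521, -0.036, 1.599, 0.021, 1.021, -0.113], TCP at [0.219, -0.585, 0.231] pointing down, gripper open.
Joint ranges: [-2.91, 2.91], [-0.3, 2.13], [-1.5, 1.42], [0.17, 2.43], [-1.26, 4.41], [0.16, 1.93], [-2.52, 2.52]. Speed limits (rad/s): [1.89, 1.89, 2.39, 2.39, 3.01, 3.01, 3.01].

## Interface

Orientations are given as [roll, pitch, yaw] about the fixed x, y, z axes, in that order (R = Rz(yaw) Ry(pitch) Rx(roll)).
In Python, from workcell import bot, viewer gives the robot as it stands.
- The arm moves only by the shell command python3 -m creep 'ROWS' [FORCE]. ROWS is JSON, a list of rows, each an object of numbers: "rx", "ry", "rz": the turn, a rotation vector about the tool's x, y, z in degrees; "tx", "ty", "tz": the shift along the tool's x, y, z in mm; "hand": the closure, from -1 (fully open) to 1 (shut), so that 0 is half open. In form: [{"rx": .., "ry": .., "rz": .., "tx": .., "ty": .., "tz": .., "hand": ..}, ...]. A call has 1 to 8 rows; each row is the pose to reach, as a shift and turn from the pose commanded when the call began, along the tool's axes at that moment; what a row does not reach only later rows make up. A row lasts 1/10 s, in which the tool goes at most 50 mm and 8.59 degrees, less where a joint would pass 70% of its speed; a pose out of reach is approached as far as the arm can. A call with a gripper value outside its range is refused whole. The fingers move at their own pace and stop on an object; FORCE is the grip in N (left out, the last holds). Time passes only in rows, so rows that repeat a pose let the fingers close. It gives the time, the measured TCP pose, the force and the opening at its end, in the units of the state.
- bot.observe(): the state, without advancing time (a new reading comes with each control period).
- viewer.grab_frame(name): name is "scene" or "top" or "wrist"; returns a dict with "pixels" (420x560x3 uint8, blue, green, red), "vertical_fov" (degrees; the focal length in pixels is half the picture's height over the tangent of half this angle, whatever the lens; pixels are square), "cx", "cy" (the principal point, pixels), "distortion" ([k1, k2, p1, p2, k3] as OpenCV has them; the pictures are not rectified), "rvec" (rotation vector, rad) and "tvec" (3), from world to camera coordinates, as OpenCV has them; the wrist camera has in their place "tool_from_camera" (4x4, takes a point from camera to tool coordinates, whose origin is the TCP and whose axes are the flange's). Camera axes: x right, y down, z forward; pixel columns grow to the right and rows downward; lengths in m; the calibration is good to about 2 mm. A picture is of the moment at which its call begins: read the wrist's pose just before it. There is no depth.
- bot.job_done(): hands the job in, once; it reports no verdict.
Trained networks look in a picture, given as the dict that the camera call returned (one of the last four; its "shot" number tells which), for a name from the list of things; names that differ only in an ending like _2 or _b are one class to them, and where a whole thing is asked for, a point or a joint stands for the part that bears it (a point fixed in the world has none). Each returns a list of dicts, best first, with "score" (0 to 1); they miss things now and then, are a little off and sometimes report something else, mostly with a low value. They report only what shows in the picture. A call takes as long as a camera call. They do not tell look-alikes from the thing itself.
- viewer.outline_of(target, picture): "mask" (420x560 bool, what is visible of it) and "bbox" ([left, top, right, bottom] in pixels, round what is visible of it).
The state is a dict: "clock": time; "qpos": joint angles; "qd": joint speeds; "joint_efforts": joint torques, N m; "position": TCP position; "tool_rot": TCP orientation; "force": force on the tool from outside, world axes, zero at the start; "moment": the same for the moment, N m; "grip_width": finger opening in m.
Only numpy, scipy, OpenCV 4.12 (cv2) and the standard library are available. Lean on these libraries where they do the work, as an engineer would, in place of code of your own. Each camera call takes 0.05 s, during which the arm holds its last target.

## Task

Two lidded tubs have dropped into the catch drawer of the tub lidding machine. Pull the drawer out to its stop, pack both tubs in the grey tote, one in each compartment, standing flat with the lid up and set down rather than dropped, then push the empty drawer fully home so that the machine can run again. Keep the tubs from tipping over and leave the blue scrubber and the kitchen timer where they are.

Things in the scene. Friction and masses are not known exactly. Their poses are not given: they have to be found in the camera images.
- lidding_machine: white bench-top machine, fixed, 290 mm wide, 200 deep, 246 high, press head on top to 380 mm. Origin: foot of the middle of its front face, on the bench; x points into the machine, y to the left when facing it, z up. Its upper body overhangs the drawer: front face at own x = 0 from z = 124 mm up, with switches (not used) standing out up to 20 mm
- catch_drawer (a joint): slide of the catch drawer in the machine's lower front, m: 0 = fully home, 0.10 = out at its stop; it moves along the machine's -x against about 3 N of friction and stays where it is left
- drawer_handle (a point): centre of the drawer's handle, moves with it: a steel bar 12 mm thick, 120 mm long along the machine's y, 50 mm above the bench, centred 42 mm in front of the drawer's front panel (panel 284 mm wide, z = 14 to 68 mm; its front stands 12 mm ahead of the machine's face when home)
- tray_foot (a point): middle of the foot of the drawer's tray, moves with the drawer (home: machine x = 36, z = 22 mm). The steel tray slopes up into the machine at 0.5 rad (29 degrees); a 30 mm lip square to it stops the tubs at its foot. Inside width 264 mm, side walls to z = 69 mm. With the drawer at its stop the lids are centred only about 47 mm in front of the overhang: lean the tool back, square to the slope
- tub_blue: food tub, white body, blue press-on lid with a blank label: 96 mm long (own x), 64 wide (own y) over the lid, 48 high (own z, lid up); body below the lid 88 x 56 mm, lid skirt = top 14 mm, widest part: grip across it. 0.11 to 0.23 kg. Origin: centre of underside. At first it lies on the drawer's sloping tray, length up the slope, own z leaning 0.5 rad from vertical towards the machine's front
- tub_green: food tub, white body, green press-on lid with a blank label: 96 mm long (own x), 64 wide (own y) over the lid, 48 high (own z, lid up); body below the lid 88 x 56 mm, lid skirt = top 14 mm, widest part: grip across it. 0.11 to 0.23 kg. Origin: centre of underside. At first it lies on the drawer's sloping tray, length up the slope, own z leaning 0.5 rad from vertical towards the machine's front
- tote: grey plastic tote, loose, 0.8 kg, 180 mm (own x) by 320 (own y), 78 high, walls and floor 4 mm, rim standing out 8 mm. A divider 4 mm thick, 38 mm high (from the bench) at y = 0 makes two compartments, each 172 (x) by 154 mm (y), centred at y = +0.079 and -0.079 m. Origin: centre of underside, z up; a tub standing in it has its origin 4 mm above the tote's
- scrubber: hand scrubber with blue grip and black bristles, 59 x 132 x 72 mm, origin at the centre of its underside; leave alone
- timer: round white mechanical kitchen timer, 68 mm across, 50 mm high, origin at the centre of its underside; leave alone
Not all that is in view belongs to the job. Leave any orange look-alike of the tub_blue alone.

How it is judged:
By the outcome, as a careful person would: the job done as asked, in the order asked, and still so for the second after the job is handed in, with the robot touching nothing.
It also fails if it takes over 72 s, if anything falls off the work surface, if the arm or the gripper's body presses on something with over 40 N, if the wrist force passes 120 N, or if a joint passes its speed limit or range.

## Working session

There is one attempt and no reset: what is moved stays moved. The work goes in short steps, Python scripts to look and compute and a shell command to move; the robot and the scene stay as the last step left them, time stands still between calls to the robot, and variables do not carry over. Pictures are saved under pics/ and viewed, and the job is handed in when it is done.

```bash
ls -la; mkdir -p pics; python3 - <<'E'
from workcell import bot, viewer
import cv2
print(bot.observe())
for n in ("scene","top","wrist"):
    f=viewer.grab_frame(n); cv2.imwrite(f"pics/a_{n}.png",f["pixels"]); print(n,{k:v for k,v in f.items() if k!="pixels"})
E
```

```text
total 12
drwxr-xr-x  3 agent agent 4096 Dec  6 18:18 .
drwxr-xr-x 23 root  root  4096 Dec  6 18:18 ..
drwxr-xr-x  2 agent agent 4096 Dec  6 18:18 pics
{'clock': 0.0, 'qpos': array([ 1.14283505,  0.52200947, -0.03632155,  1.59998161,  0.02119033,
        1.02109705, -0.11276695]), 'qd': array([-0.00040766,  0.00010427,  0.00014821, -0.00089547,  0.00014982,
        0.00148293,  0.00162108]), 'joint_efforts': array([ 1.88355607e-04, -9.27111411e+01,  1.97954535e+00, -3.69936848e+01,
        1.77749433e-02,  8.17495573e-03, -1.53875692e-05]), 'position': array([ 0.21871312, -0.5851352 ,  0.23073808]), 'tool_rot': array([-3.14048423e+00,  7.33648585e-05,  3.57773781e-01]), 'force': array([-0.0512333 , -0.05207088, -0.37794704]), 'moment': array([-0.06068195, -0.03357736, -0.03177865]), 'grip_width': 0.08536502794059207}
scene {'vertical_fov': 47.21376331754535, 'cx': 275.8042127565667, 'cy': 215.3167798107805, 'distortion': array([-0.11121028,  0.        ,  0.        ,  0.        ,  0.        ]), 'rvec': array([ 1.07016251, -2.19649138,  1.16776152]), 'tvec': array([0.35785854, 0.3106187
[... 180 characters left out ...]
0.        ,  0.        ]), 'rvec': array([ 1.47049026, -2.47093336,  0.53341476]), 'tvec': array([0.27010678, 0.51426999, 0.9492397 ]), 'shot': 2}
wrist {'vertical_fov': 70.32420389578151, 'cx': 279.6684800541143, 'cy': 208.11700947889818, 'distortion': array([-0.02760772,  0.        ,  0.        ,  0.        ,  0.        ]), 'tool_from_camera': array([[ 3.25191916e-04, -9.57895580e-01, -2.87116616e-01,
         7.18845030e-02],
       [ 9.99999947e-01,  3.10007107e-04,  9.83484063e-05,
         3.60177683e-04],
       [-5.19931238e-06, -2.87116633e-01,  9.57895631e-01,
        -1.41701864e-01],
       [ 0.00000000e+00,  0.00000000e+00,  0.00000000e+00,
         1.00000000e+00]]), 'shot': 3}
```

View pics/a_scene.png

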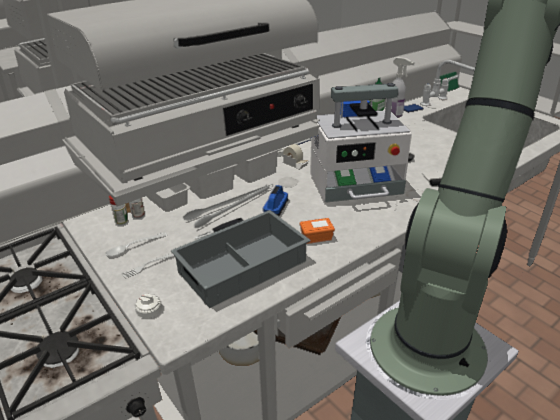

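View pics/a_top.png

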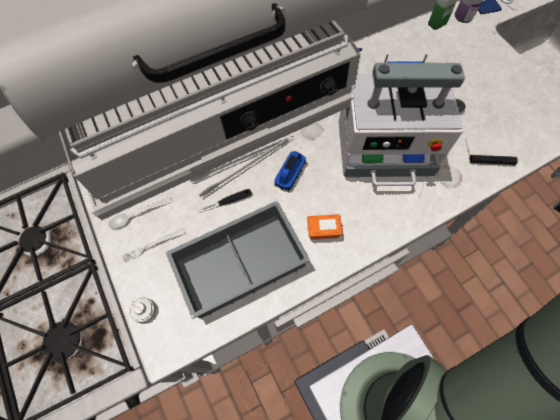

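View pics/a_wrist.png

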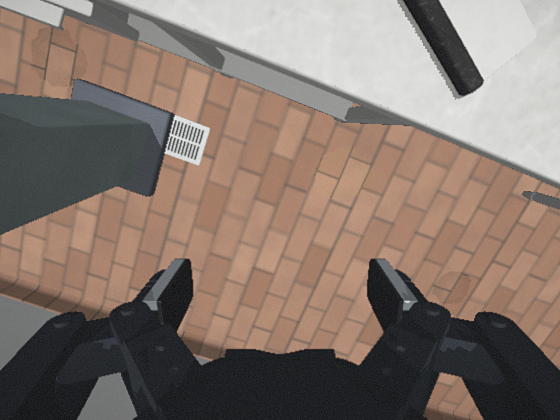

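```bash
cat > h.py <<'E'
from workcell import bot, viewer
import cv2, numpy as np
from scipy.spatial.transform import Rotation as Ro
def K(f):
    h=f["pixels"].shape[0]; F=h/2/np.tan(np.radians(f["vertical_fov"]/2))
    return np.array([[F,0,f["cx"]],[0,F,f["cy"]],[0,0,1.]])
def ext(f,pose=None):
    if "rvec" in f: return f["rvec"],f["tvec"]
    p,r=pose
    T=np.eye(4);T[:3,:3]=Ro.from_euler('xyz',r).as_matrix();T[:3,3]=p
    M=np.linalg.inv(T@f["tool_from_camera"])
    return cv2.Rodrigues(M[:3,:3])[0].ravel(),M[:3,3]
def proj(f,P,pose=None):
    r,t=ext(f,pose); return cv2.projectPoints(np.atleast_2d(np.array(P,float)),r,t,K(f),f["distortion"])[0][:,0]
def onz(f,uv,z,pose=None):
    r,t=ext(f,pose);R=cv2.Rodrigues(r)[0]
    n=cv2.undistortPoints(np.array(uv,float).reshape(-1,1,2),K(f),f["distortion"])[:,0]
    d=np.c_[n,np.ones(len(n))]@R; c=-R.T@t
    return c+d*((z-c[2])/d[:,2])[:,None]
def grab(n):
    s=bot.observe(); f=viewer.grab_frame(n); return f,(s["position"],s["tool_rot"])
def meas(T):  # current tool matrix
    s=bot.observe()
E
python3 - <<'E'
from h import *
import pickle
for n in ("scene","top"):
    f,_=grab(n); pickle.dump(f,open(n+".pkl","wb"))
    im=f["pixels"].copy()
    for t in ("tub_blue","tub_green","tote","lidding_machine","drawer_handle","scrubber","timer"):
        for o in viewer.outline_of(t,f)[:3]: 
            m=o["mask"]; ys,xs=np.nonzero(m); print(n,t,round(o["score"],2),o["bbox"],m.sum(), xs.mean().round(1),ys.mean().round(1))
    u=[[280,210],[400,210],[280,100]]; print(onz(f,u,0).round(3))
    big=cv2.resize(im[60:200,300:480] if n=="scene" else im[40:200,330:480],None,fx=4,fy=4,interpolation=cv2.INTER_CUBIC); cv2.imwrite(f"pics/b_{n}.png",big[:600,:800])
    c=im[200:320,160:330]; cv2.imwrite(f"pics/bt_{n}.png",cv2.resize(c,None,fx=4,fy=4,interpolation=cv2.INTER_CUBIC))
E
```

```text
scene tub_blue 0.97 [296.9, 219.8, 334.8, 242.1] 673 316.8 229.9
scene tub_blue 0.79 [368.1, 166.2, 388.1, 180.2] 360 378.3 173.8
scene tub_green 0.57 [332.8, 170.1, 354.6, 186.8] 317 344.2 177.3
scene tote 0.67 [169.1, 213.1, 313.1, 308.4] 7648 239.9 256.7
scene lidding_machine 0.96 [310.5, 82.5, 408.9, 204.3] 8757 359.9 143.8
scene drawer_handle 0.64 [324.5, 165.2, 407.6, 204.8] 1735 364.6 186.1
scene scrubber 0.82 [261.4, 187.4, 288.4, 213.8] 455 275.6 200.5
scene timer 0.82 [132.1, 290.5, 163.6, 322.5] 531 147.7 306.1
scene timer 0.18 [311.7, 82.2, 409.7, 204.1] 8810 359.9 143.8
[[ 0.687 -0.095  0.   ]
 [ 0.433 -0.409 -0.   ]
 [ 1.521 -0.746 -0.   ]]
top tub_blue 0.76 [400.9, 153.6, 422.5, 166.4] 196 411.6 157.7
top tub_blue 0.75 [304.3, 215.0, 342.5, 239.3] 797 324.0 226.7
top tub_green 0.72 [358.8, 153.3, 385.5, 161.3] 188 373.0 158.3
top tote 0.89 [168.1, 202.0, 308.6, 318.4] 9459 236.1 259.7
top lidding_machine 0.8 [339.8, 52.7, 465.8, 188.5] 12211 400.6 119.4
top drawer_handle 0.57 [345.2, 153.5, 440.0, 186.0] 1705 392.4 168.9
top scrubber 0.93 [274.0, 153.4, 305.4, 190.5] 707 289.7 170.3
top timer 0.96 [129.7, 298.6, 154.4, 322.5] 517 142.3 310.0
top timer 0.27 [343.7, 153.8, 441.5, 190.9] 1838 391.7 169.2
[[ 0.611 -0.004  0.   ]
 [ 0.439 -0.323  0.   ]
 [ 0.976 -0.199  0.   ]]
```

View pics/b_scene.png

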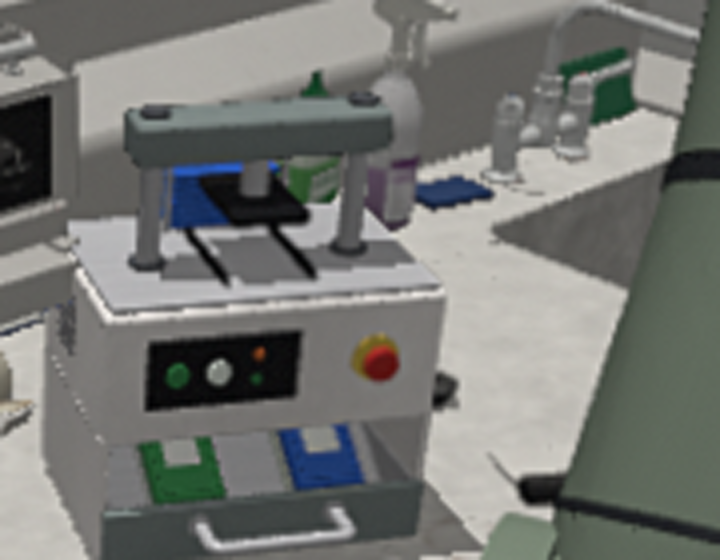

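View pics/b_top.png

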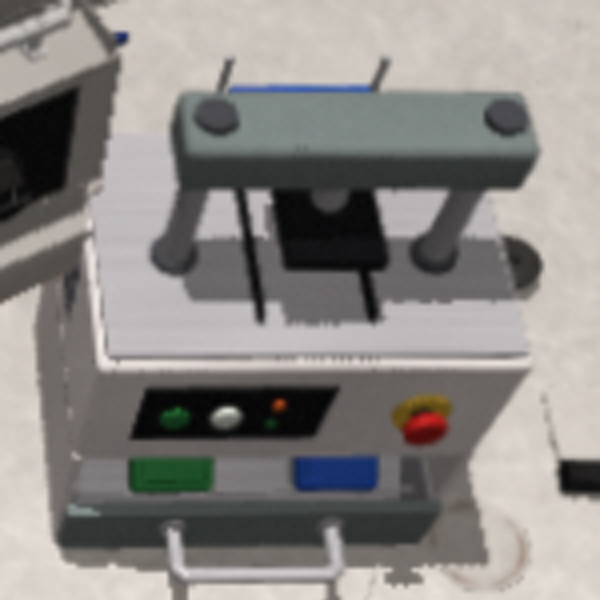

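View pics/bt_top.png

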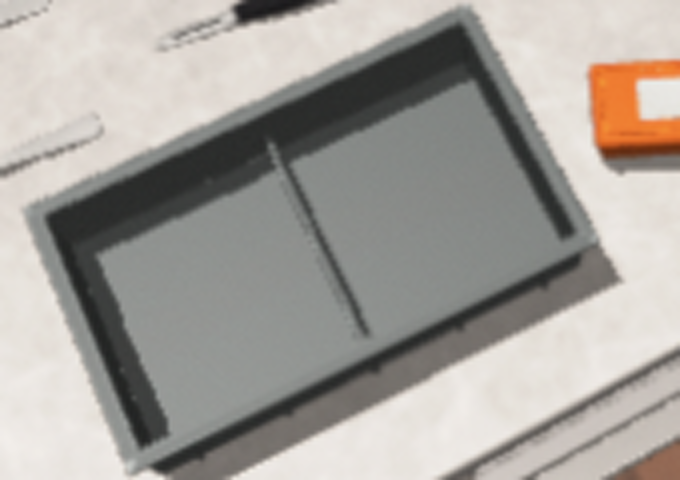

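```bash
cat > fit.py <<'E'
from h import *
import pickle
from scipy.optimize import least_squares
S=pickle.load(open("scene.pkl","rb"));T=pickle.load(open("top.pkl","rb"))
def W(p,P):
    P=np.atleast_2d(np.array(P,float)); c,s=np.cos(p[2]),np.sin(p[2])
    return np.c_[p[0]+c*P[:,0]-s*P[:,1],p[1]+s*P[:,0]+c*P[:,1],P[:,2]]
def fit(obs,x0):
    def r(p): return np.concatenate([(proj(f,W(p,a))-b).ravel() for f,a,b in obs])
    s=least_squares(r,x0,loss="soft_l1"); print("rms",np.sqrt((r(s.x)**2).mean())); 
    for f,a,b in obs: print((proj(f,W(s.x,a))-b).round(1).tolist())
    return s.x
if __name__=="__main__":
    w=.145
    om=[(T,[[0,w,.246],[0,-w,.246],[0,w,.124],[0,-w,.124],[-.012,.142,.068],[-.012,-.142,.068]],
      [[355,130.5],[462.5,130],[348.2,154],[448.2,154.5],[346.2,168],[437.5,168.5]]),
     (T,[[-.054,.06,.05],[-.054,-.06,.05]],[[374.5,183.7],[413.7,183.7]]),
     (S,[[0,w,.246],[0,-w,.246],[0,w,.124],[0,-w,.124],[-.012,.142,.068],[-.012,-.142,.068]],
      [[326,138],[410.7,132.5],[326.2,170.5],[407,163],[325.7,189.5],[404.5,181.2]]),
     (S,[[-.054,.06,.05],[-.054,-.06,.05]],[[351,196],[388,192.5]])]
    m=fit(om,[.6,-.3,-.4]); print("machine",m)
    # tote rim outer corners z=.078, top crop /4 + (160,200)
    a,b=.098,.168
    # x away from robot side first
    px=np.array([[465,8],[25,205],[128,470],[597,242]])/4+[160,200]
    q=onz(T,px,.078); print(q.round(3))
    c=q.mean(0); d=(q[1]-q[0]+q[2]-q[3]); yaw=np.arctan2(d[1],d[0])-np.pi/2
    print("tote",c,yaw,[np.linalg.norm(q[i]-q[(i+1)%4]) for i in range(4)])
    t=fit([(T,[[a,-b,.078],[a,b,.078],[-a,b,.078],[-a,-b,.078]],px)],[c[0],c[1],yaw]); print(t)
    np.save("mt.npy",np.array([m,t]))
    for f,n in((T,"top"),(S,"scene")):
        im=f["pixels"].copy()
        for P in (W(m,[[-.054,.06,.05],[-.054,-.06,.05],[0,w,.124],[0,-w,.124],[0,w,0],[0,-w,0],[.2,-w,.246],[.2,w,.246],[.2,w,0]]),W(t,[[a,-b,.078],[a,b,.078],[-a,b,.078],[-a,-b,.078],[-.08,.156,.004],[-.08,-.156,.004],[0,0,.038]])):
            for u in proj(f,P): cv2.circle(im,tuple((u*4).astype(int)),6,(0,0,255),1,shift=2)
        cv2.imwrite(f"pics/c_{n}.png",im)
E
python3 fit.py
```

```text
rms 1.1692873374448312
[[-0.8, -0.6], [2.6, -0.1], [-0.7, 0.8], [-0.4, -0.1], [-0.1, 0.1], [3.1, -0.9]]
[[-0.6, -0.4], [0.2, -0.6]]
[[-0.3, 0.3], [1.3, -1.1], [-2.0, 1.9], [0.3, 1.7], [-0.3, -0.6], [1.2, -0.2]]
[[1.5, 1.6], [-1.1, 1.5]]
machine [ 0.55471271 -0.35828034 -0.48798396]
[[0.608 0.008 0.078]
 [0.62  0.335 0.078]
 [0.428 0.342 0.078]
 [0.417 0.011 0.078]]
tote [0.51832714 0.17384483 0.078     ] -0.03660947274473014 [np.float64(0.3269408354921001), np.float64(0.19236774659882358), np.float64(0.33094412492619457), np.float64(0.19117926032997418)]
rms 1.1225108282752172
[[1.2, -2.0], [-1.4, -0.1], [-0.7, 1.1], [1.0, -0.1]]
[ 0.51917029  0.17329073 -0.0320242 ]
```

```bash
cat >> h.py <<'E'
def mW(P):
    m=np.load("mt.npy")[0]; c,s=np.cos(m[2]),np.sin(m[2]); R=np.array([[c,-s,0],[s,c,0],[0,0,1]])
    return R@np.array(P,float)+[m[0],m[1],0],R
def handle_pose(d,back,a=12,ym=0,h=.05,ext=.019):
    """drawer d out"""
    a=np.radians(a); z=np.array([np.sin(a),0,-np.cos(a)]); x=np.array([0,1.,0]); y=np.cross(z,x)
    P,R=mW(np.array([-.054-d,ym,h])+z*(ext-back)); return P,R@np.c_[x,y,z]
def rel(P,R):
    s=bot.observe(); R0=Ro.from_euler('xyz',s["tool_rot"]).as_matrix()
    t=R0.T@(np.array(P)-s["position"])*1000; r=Ro.from_matrix(R0.T@R).as_rotvec(degrees=True)
    print("clock",round(s["clock"],2),"grip",round(s["grip_width"],4),"rel t",t.round(1),"r",r.round(2),"rows>=",round(max(np.linalg.norm(t)/50,np.linalg.norm(r)/8.59),1),"F",s["force"].round(1),"target",np.round(P,3))
E
python3 - <<'E'
from h import *
rel(*handle_pose(0,.16))
E
```

```text
clock 0.95 grip 0.0853 rel t [ 338.9 -157.5   43.4] r [-11.47   4.35 -41.39] rows>= 7.5 F [ 0.1  0.1 -1. ] target [ 0.481 -0.319  0.188]
```

View pics/c_top.png

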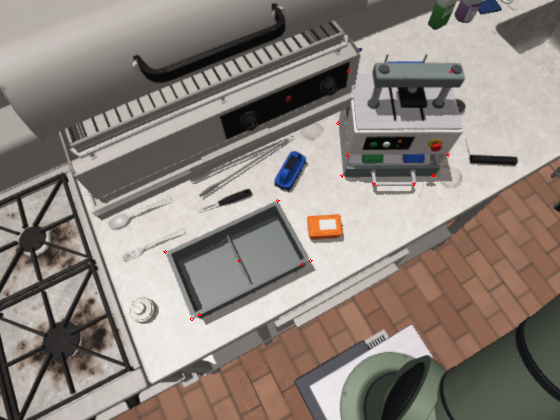

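View pics/c_scene.png

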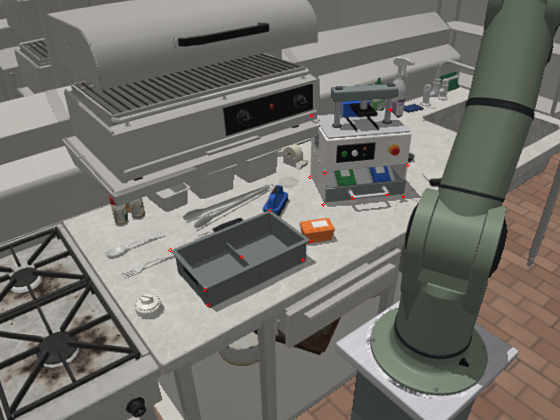

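Blue-lidded candidates (top picture): drawer tub (413,158), orange look-alike on the bench (324,227) and the scrubber (290,170). Green candidates: drawer tub (373,158) and a bottle (442,12). I choose the two tubs in the drawer, and the close crops confirm both. The handle is at about (394,184).

```bash
python3 -m creep '[{"tx":340,"ty":-157,"tz":43,"rx":-11.5,"ry":4.3,"rz":-41.4,"hand":0.1},{"tx":340,"ty":-157,"tz":43,"rx":-11.5,"ry":4.3,"rz":-41.4,"hand":0.1},{"tx":340,"ty":-157,"tz":43,"rx":-11.5,"ry":4.3,"rz":-41.4,"hand":0.1},{"tx":340,"ty":-157,"tz":43,"rx":-11.5,"ry":4.3,"rz":-41.4,"hand":0.1},{"tx":340,"ty":-157,"tz":43,"rx":-11.5,"ry":4.3,"rz":-41.4,"hand":0.1},{"tx":340,"ty":-157,"tz":43,"rx":-11.5,"ry":4.3,"rz":-41.4,"hand":0.1},{"tx":340,"ty":-157,"tz":43,"rx":-11.5,"ry":4.3,"rz":-41.4,"hand":0.1},{"tx":340,"ty":-157,"tz":43,"rx":-11.5,"ry":4.3,"rz":-41.4,"hand":0.1}]' 40
python3 - <<'E'
from h import *
rel(*handle_pose(0,.16))
E
```

```text
clock: 1.75
position: [0.4849, -0.3159, 0.1882]
tool_rot: [2.931, -0.0, 1.086]
force: [0.2, -0.9, -0.7]
grip_width: 0.0387
clock 1.75 grip 0.0387 rel t [-4.7 -1.8 -0.1] r [ 0.04 -0.04  0.19] rows>= 0.1 F [ 0.2 -0.9 -0.7] target [ 0.481 -0.319  0.188]
```

```bash
python3 - <<'E'
from h import *
viewer.grab_frame("top")
f,p=grab("wrist"); im=f["pixels"].copy()
rel(*handle_pose(0,.16))
for o in viewer.outline_of("drawer_handle",f): print(o["score"],o["bbox"])
w=.145
for P in [[-.054,.06,.05],[-.054,-.06,.05],[-.012,.142,.068],[-.012,-.142,.068],[-.012,0,.068],[-.054,0,.05],[0,0,.124],[0,.06,.124]]:
    u=proj(f,mW(P)[0],p)[0]; cv2.circle(im,tuple(u.astype(int)),4,(0,0,255),1); print(P,u.round(0))
cv2.imwrite("pics/d_wrist.png",im)
E
```

```text
clock 1.85 grip 0.0386 rel t [-5.2 -1.9 -0.3] r [ 0.02 -0.09  0.33] rows>= 0.1 F [-1.  -1.   0.1] target [ 0.481 -0.319  0.188]
0.56 [273.2, 47.8, 378.5, 329.5]
[-0.054, 0.06, 0.05] [278. 142.]
[-0.054, -0.06, 0.05] [277. 259.]
[-0.012, 0.142, 0.068] [333.  42.]
[-0.012, -0.142, 0.068] [318. 331.]
[-0.012, 0, 0.068] [324. 207.]
[-0.054, 0, 0.05] [278. 204.]
[0, 0, 0.124] [364. 226.]
[0, 0.06, 0.124] [371. 149.]
```

View pics/d_wrist.png

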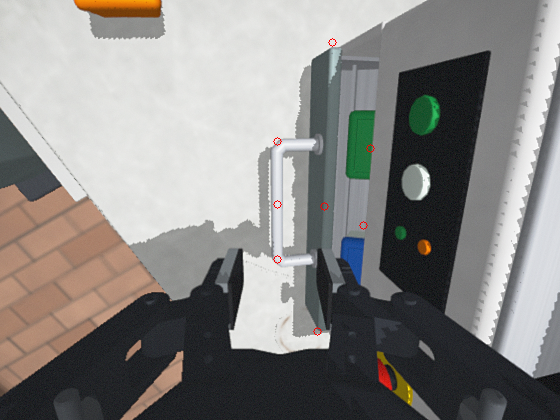

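Handle bar at u≈278, v 146–263, matches the model; lids are seen at (362,145) and (353,265). Descending over the bar.

```bash
python3 -m creep '[{"tx":-6,"ty":-2,"tz":30,"hand":0.34},{"tx":-6,"ty":-2,"tz":75,"hand":0.34},{"tx":-6,"ty":-2,"tz":115,"hand":0.34},{"tx":-6,"ty":-2,"tz":142,"hand":0.34},{"tx":-6,"ty":-2,"tz":160,"hand":0.34},{"tx":-6,"ty":-2,"tz":160,"hand":0.34}]' 40
python3 - <<'E'
from h import *
rel(*handle_pose(0,0))
E
```

```text
clock 1.9 grip 0.0384 rel t [ -2.6  -1.4 159.9] r [-0.   -0.    0.21] rows>= 3.2 F [-0.4 -1.8  0.1] target [ 0.511 -0.335  0.031]schema error: expected keys rx, ry, rz, tx, ty, tz, hand
```

```bash
python3 -m creep '[{"rx":0,"ry":0,"rz":0,"tx":-4,"ty":-1,"tz":30,"hand":0.34},{"rx":0,"ry":0,"rz":0,"tx":-4,"ty":-1,"tz":75,"hand":0.34},{"rx":0,"ry":0,"rz":0,"tx":-4,"ty":-1,"tz":115,"hand":0.34},{"rx":0,"ry":0,"rz":0,"tx":-4,"ty":-1,"tz":142,"hand":0.34},{"rx":0,"ry":0,"rz":0,"tx":-4,"ty":-1,"tz":160,"hand":0.34},{"rx":0,"ry":0,"rz":0,"tx":-4,"ty":-1,"tz":160,"hand":0.34}]' 40
python3 - <<'E'
from h import *
rel(*handle_pose(0,0))
f,p=grab("wrist");cv2.imwrite("pics/e_wrist.png",f["pixels"])
E
```

```text
clock: 2.5
position: [0.5073, -0.3387, 0.0294]
tool_rot: [2.935, 0.001, 1.082]
force: [0.0, -0.6, 0.7]
grip_width: 0.028
clock 2.5 grip 0.028 rel t [ 4.9  1.4 -1.8] r [-0.19  0.09 -0.05] rows>= 0.1 F [ 0.  -0.6  0.7] target [ 0.511 -0.335  0.031]
```

View pics/e_wrist.png

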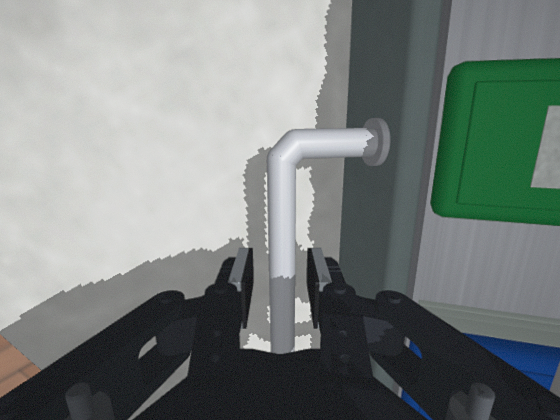

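The bar runs down the middle between the fingers (u≈283, fingers at 248 and 312). Gripping now.

```bash
python3 -m creep '[{"rx":0,"ry":0,"rz":0,"tx":0,"ty":0,"tz":0,"hand":1},{"rx":0,"ry":0,"rz":0,"tx":0,"ty":0,"tz":0,"hand":1},{"rx":0,"ry":0,"rz":0,"tx":0,"ty":0,"tz":0,"hand":1},{"rx":0,"ry":0,"rz":0,"tx":0,"ty":0,"tz":0,"hand":1}]' 40
python3 - <<'E'
from h import *
rel(*handle_pose(0,0))
rel(*handle_pose(.1,0))
E
```

```text
clock: 2.95
position: [0.508, -0.3386, 0.0326]
tool_rot: [2.932, 0.002, 1.082]
force: [-5.8, 2.0, 1.8]
grip_width: 0.0107
clock 2.95 grip 0.0107 rel t [4.5 0.2 1.3] r [-0.01  0.1  -0.02] rows>= 0.1 F [-5.8  2.   1.8] target [ 0.511 -0.335  0.031]
clock 2.95 grip 0.0107 rel t [  4.4 -97.6 -19.5] r [-0.01  0.1  -0.02] rows>= 2.0 F [-5.8  2.   1.8] target [ 0.422 -0.288  0.031]
```

```bash
python3 -m creep '[{"rx":0,"ry":0,"rz":0,"tx":0,"ty":-6,"tz":-1,"hand":1},{"rx":0,"ry":0,"rz":0,"tx":0,"ty":-18,"tz":-4,"hand":1},{"rx":0,"ry":0,"rz":0,"tx":0,"ty":-34,"tz":-7,"hand":1},{"rx":0,"ry":0,"rz":0,"tx":0,"ty":-50,"tz":-11,"hand":1},{"rx":0,"ry":0,"rz":0,"tx":0,"ty":-66,"tz":-14,"hand":1},{"rx":0,"ry":0,"rz":0,"tx":0,"ty":-80,"tz":-17,"hand":1},{"rx":0,"ry":0,"rz":0,"tx":0,"ty":-89,"tz":-19,"hand":1},{"rx":0,"ry":0,"rz":0,"tx":0,"ty":-95,"tz":-20,"hand":1}]' 40
python3 - <<'E'
from h import *
rel(*handle_pose(.1,0))
E
```

```text
clock: 3.75
position: [0.4224, -0.2938, 0.0326]
tool_rot: [2.93, 0.002, 1.081]
force: [-1.8, -9.5, 2.0]
grip_width: 0.0108
clock 3.75 grip 0.0108 rel t [ 5.1 -3.2  0.5] r [ 0.12  0.16 -0.06] rows>= 0.1 F [-1.8 -9.5  2. ] target [ 0.422 -0.288  0.031]
```

```bash
python3 -m creep '[{"rx":0,"ry":0,"rz":0,"tx":0,"ty":-3,"tz":-1,"hand":1},{"rx":0,"ry":0,"rz":0,"tx":0,"ty":-5,"tz":-1,"hand":1},{"rx":0,"ry":0,"rz":0,"tx":0,"ty":-6,"tz":-1,"hand":1},{"rx":0,"ry":0,"rz":0,"tx":0,"ty":-7,"tz":-1,"hand":1},{"rx":0,"ry":0,"rz":0,"tx":0,"ty":-7,"tz":-1,"hand":1}]' 40
python3 - <<'E'
from h import *
rel(*handle_pose(.1,0))
f,p=grab("top");cv2.imwrite("pics/f_top.png",f["pixels"])
E
```

```text
clock: 4.25
position: [0.4193, -0.2921, 0.0327]
tool_rot: [2.925, 0.001, 1.081]
force: [14.3, -20.0, -12.6]
grip_width: 0.0108
clock 4.25 grip 0.0108 rel t [5.1 0.3 1.4] r [ 0.39  0.1  -0.09] rows>= 0.1 F [ 14.3 -20.  -12.6] target [ 0.422 -0.288  0.031]
```

View pics/f_top.png

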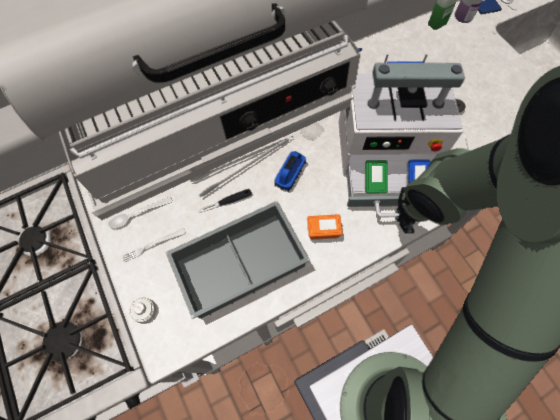

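Travel of 100.1 mm with the force rising to 27 N: the drawer is at its stop, and both tubs are seen at (376,177) and (418,172). Releasing and retreating.

```bash
python3 -m creep '[{"rx":0,"ry":0,"rz":0,"tx":0,"ty":2,"tz":0,"hand":0.34},{"rx":0,"ry":0,"rz":0,"tx":0,"ty":2,"tz":0,"hand":0.34},{"rx":0,"ry":0,"rz":0,"tx":0,"ty":2,"tz":0,"hand":0.34},{"rx":0,"ry":0,"rz":0,"tx":0,"ty":2,"tz":-30,"hand":0.34},{"rx":0,"ry":0,"rz":0,"tx":0,"ty":2,"tz":-80,"hand":0.34},{"rx":0,"ry":0,"rz":0,"tx":0,"ty":2,"tz":-130,"hand":0},{"rx":0,"ry":0,"rz":0,"tx":0,"ty":2,"tz":-150,"hand":-1},{"rx":0,"ry":0,"rz":0,"tx":0,"ty":2,"tz":-150,"hand":-1}]'
cat >> h.py <<'E'
def tub_pose(P,tubyaw=0,back=0,a=.5):
    """P: grasp point in machine coords"""
    z=np.array([np.sin(a),0,-np.cos(a)]); x=np.array([-np.cos(a),0,-np.sin(a)]); y=np.cross(z,x)
    if tubyaw: Q=Ro.from_rotvec(-z*tubyaw).as_matrix(); x=Q@x;y=Q@y
    p,R=mW(np.array(P)+z*(.019-back)); return p,R@np.c_[x,y,z]
E
python3 - <<'E'
from h import *
f,p=grab("top")
import pickle; pickle.dump(f,open("top2.pkl","wb"))
cv2.imwrite("pics/g_top.png",cv2.resize(f["pixels"][130:230,320:470],None,fx=5,fy=5,interpolation=cv2.INTER_CUBIC))
g,p=grab("wrist"); cv2.imwrite("pics/g_wrist.png",g["pixels"])
pickle.dump((g,p),open("wr2.pkl","wb"))
E
```

```text
clock: 5.1
position: [0.3913, -0.2763, 0.181]
tool_rot: [2.928, 0.003, 1.082]
force: [-0.5, -1.5, -0.9]
grip_width: 0.0702
```

View pics/g_top.png

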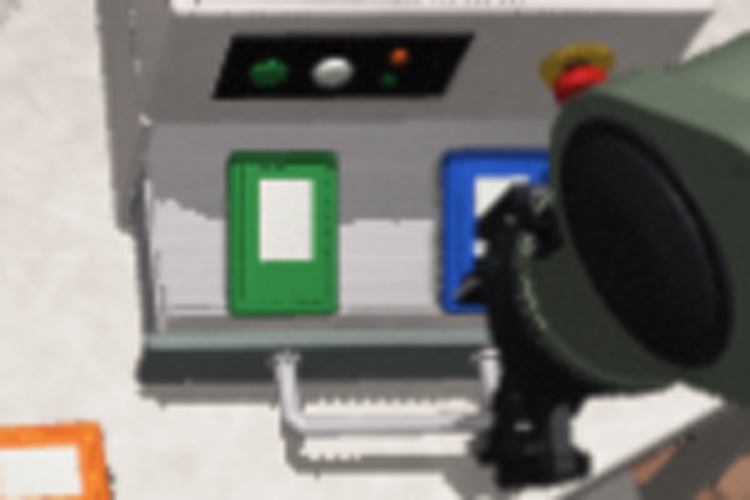

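View pics/g_wrist.png

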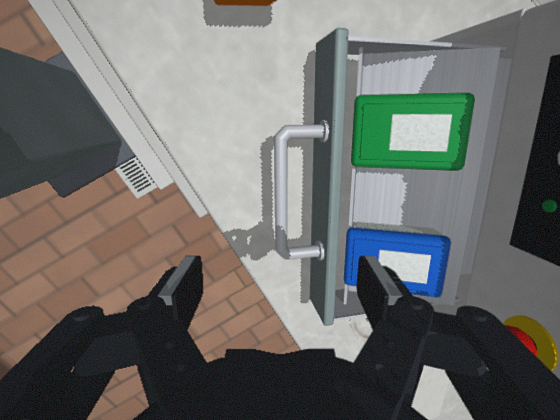

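```bash
cat >> h.py <<'E'
FOOT=np.array([-.064,0,.022]); SD=np.array([np.cos(.5),0,np.sin(.5)]); ND=np.array([-np.sin(.5),0,np.cos(.5)])
def slope(s,y,n): return FOOT+s*SD+np.array([0,y,0])+n*ND
def onslope(f,uv,n,pose=None):
    """pixel -> (s,y) on plane at height n above tray"""
    r,t=ext(f,pose);Rc=cv2.Rodrigues(r)[0]
    q=cv2.undistortPoints(np.array(uv,float).reshape(-1,1,2),K(f),f["distortion"])[:,0]
    d=np.c_[q,np.ones(len(q))]@Rc; c=-Rc.T@t
    p0,Rm=mW(slope(0,0,n)); N=Rm@ND
    X=c+d*(((p0-c)@N)/(d@N))[:,None]
    L=(X-p0)@Rm; return np.c_[L@SD,L[:,1]]
def lid(f,t,pose=None):
    for o in viewer.outline_of(t,f)[:3]:
        m=o["mask"].astype(np.uint8); cs=max(cv2.findContours(m,0,1)[0],key=cv2.contourArea)[:,0]
        q=onslope(f,cs,.048,pose)*1000; rc=cv2.minAreaRect(q.astype(np.float32)); print(t,round(o["score"],2),o["bbox"],np.round(rc[0],1),np.round(rc[1],1),round(rc[2],1), "min",q.min(0).round(1),"max",q.max(0).round(1))
E
python3 - <<'E'
from h import *
import pickle
g,p=grab("wrist")
for t in("tub_green","tub_blue"): lid(g,t,p)
# manual corners of lid from the view
for n,c in (("green",[[354,95],[473,93],[466,170],[353,162]]),("blue",[[349,229],[449,238],[441,296],[347,290]])):
    print(n,(onslope(g,c,.048,p)*1000).round(1).tolist())
F=onslope(g,[[360,50],[347,215],[505,47],[480,215]],0,p)*1000; print(F.round(1))
E
```

```text
tub_green 0.82 [347.0, 89.4, 476.2, 171.6] [41.6 57.2] [95.5 63.5] 0.6 min [-6.  25.3] max [89.4 89.3]
tub_blue 0.81 [213.5, 0.0, 277.7, 7.0] [-107.2  167.6] [ 4.9 60.7] 84.3 min [-137.2  163.4] max [-76.7 173.1]
tub_blue 0.58 [344.5, 222.2, 454.1, 296.9] [ 42.3 -62.8] [72.  94.4] 89.6 min [ -4.7 -99. ] max [ 89.7 -27. ]
green [[-6.8, 87.9], [85.6, 88.4], [90.0, 27.1], [-3.8, 29.7]]
blue [[-3.1, -36.0], [86.1, -35.2], [88.3, -95.2], [-0.6, -104.0]]
[[ -6.6 132.9]
 [ -8.7 -37.1]
 [118.1 130. ]
 [123.6 -24.7]]
```

```bash
python3 - <<'E'
from h import *
P,R=tub_pose(slope(.042,.057,.036),back=.13); rel(P,R)
print(P, Ro.from_matrix(R).as_euler('xyz'))
E
```

```text
clock 5.35 grip 0.0856 rel t [60.2 83.  23.5] r [-13.14 -13.11 -89.26] rows>= 10.6 F [-0.4 -0.8 -1.1] target [ 0.495 -0.262  0.171]
[ 0.49521373 -0.262166    0.17114051] [-3.14159265  0.5         2.65360869]
```

```bash
python3 -m creep '[{"rx":-2,"ry":-2,"rz":-9,"tx":10,"ty":0,"tz":-20,"hand":-1},{"rx":-4,"ry":-4,"rz":-18,"tx":20,"ty":5,"tz":-40,"hand":-1},{"rx":-5,"ry":-5,"rz":-27,"tx":30,"ty":15,"tz":-40,"hand":-1},{"rx":-6,"ry":-6,"rz":-35,"tx":40,"ty":25,"tz":-40,"hand":-1},{"rx":-8,"ry":-8,"rz":-44,"tx":50,"ty":35,"tz":-40,"hand":-1},{"rx":-9,"ry":-9,"rz":-53,"tx":60,"ty":50,"tz":-30,"hand":-1},{"rx":-11,"ry":-11,"rz":-62,"tx":60,"ty":60,"tz":-20,"hand":-1},{"rx":-12,"ry":-12,"rz":-71,"tx":60,"ty":70,"tz":-10,"hand":-1}]'
python3 - <<'E'
from h import *
P,R=tub_pose(slope(.042,.057,.036),back=.13); rel(P,R)
E
```

```text
clock: 6.15
position: [0.4785, -0.2524, 0.2009]
tool_rot: [2.999, 0.452, 2.225]
force: [-1.1, -0.4, -0.1]
grip_width: 0.0853
clock 6.15 grip 0.0853 rel t [-3.1  2.3 35.3] r [ -3.2   -1.13 -21.94] rows>= 2.6 F [-1.1 -0.4 -0.1] target [ 0.495 -0.262  0.171]
```

```bash
python3 -m creep '[{"rx":-1,"ry":0,"rz":-7,"tx":-1,"ty":1,"tz":12,"hand":-1},{"rx":-2,"ry":-1,"rz":-15,"tx":-2,"ty":2,"tz":24,"hand":-1},{"rx":-3.2,"ry":-1.1,"rz":-22,"tx":-3,"ty":2,"tz":35,"hand":-1},{"rx":-3.2,"ry":-1.1,"rz":-22,"tx":-3,"ty":2,"tz":35,"hand":-1},{"rx":-3.2,"ry":-1.1,"rz":-22,"tx":-3,"ty":2,"tz":35,"hand":-1}]'
python3 - <<'E'
from h import *
P,R=tub_pose(slope(.042,.057,.036),back=.13); rel(P,R)
g,p=grab("wrist"); im=g["pixels"].copy()
for t in("tub_green","tub_blue"): lid(g,t,p)
cv2.imwrite("pics/h_wrist.png",im)
E
```

```text
clock: 6.65
position: [0.494, -0.2629, 0.1721]
tool_rot: [3.138, 0.499, 2.642]
force: [0.7, -0.9, 0.2]
grip_width: 0.0852
clock 6.65 grip 0.0852 rel t [-0.2  1.2  1.2] r [-0.12 -0.08 -0.58] rows>= 0.1 F [ 0.7 -0.9  0.2] target [ 0.495 -0.262  0.171]
tub_green 0.59 [241.2, 152.5, 321.5, 259.8] [41.  56.9] [94.5 63.2] 0.6 min [-6.1 25.1] max [88.5 88.9]
tub_blue 0.91 [423.5, 1.0, 560.0, 71.7] [-92.1 214.6] [ 48.5 105.8] 3.0 min [-115.4  161.7] max [-65.9 268.7]
tub_blue 0.84 [94.0, 153.6, 188.3, 258.2] [ 41.1 -63. ] [71.4 93.6] 89.8 min [ -5.6 -98.6] max [ 88.  -27.2]
```

View pics/h_wrist.png

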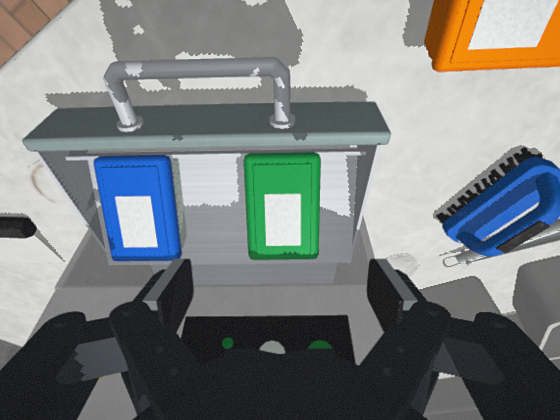

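Green lid at (282,206), blue at (135,207); network and prediction agree to about 1 mm. Descending on green.

```bash
python3 -m creep '[{"rx":0,"ry":0,"rz":-0.6,"tx":0,"ty":1,"tz":30,"hand":-1},{"rx":0,"ry":0,"rz":-0.6,"tx":0,"ty":1,"tz":65,"hand":-1},{"rx":0,"ry":0,"rz":-0.6,"tx":0,"ty":1,"tz":95,"hand":-1},{"rx":0,"ry":0,"rz":-0.6,"tx":0,"ty":1,"tz":115,"hand":-1},{"rx":0,"ry":0,"rz":-0.6,"tx":0,"ty":1,"tz":131,"hand":-1},{"rx":0,"ry":0,"rz":-0.6,"tx":0,"ty":1,"tz":131,"hand":-1},{"rx":0,"ry":0,"rz":-0.6,"tx":0,"ty":1,"tz":131,"hand":-1}]'
python3 - <<'E'
from h import *
rel(*tub_pose(slope(.042,.057,.036)))
g,p=grab("wrist"); cv2.imwrite("pics/i_wrist.png",g["pixels"])
E
```

```text
clock: 7.5
position: [0.5499, -0.2921, 0.0582]
tool_rot: [-3.138, 0.5, 2.657]
force: [0.4, 0.4, 0.2]
grip_width: 0.0855
clock 7.5 grip 0.0855 rel t [0.6 0.8 1. ] r [-0.12  0.01  0.17] rows>= 0.0 F [0.4 0.4 0.2] target [ 0.55  -0.291  0.057]
```

View pics/i_wrist.png

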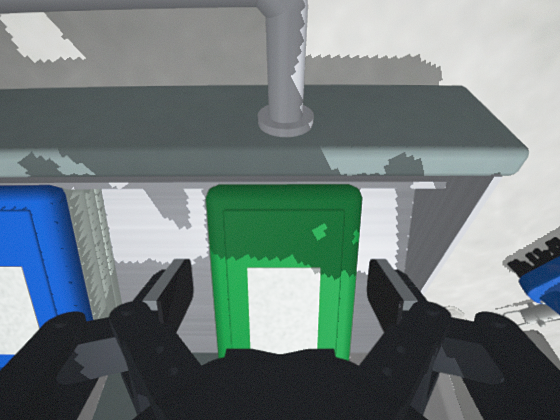

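Green lid centred (284) between the fingers (191, 369). Closing.

```bash
python3 -m creep '[{"rx":0,"ry":0,"rz":0,"tx":0,"ty":0,"tz":0,"hand":1},{"rx":0,"ry":0,"rz":0,"tx":0,"ty":0,"tz":0,"hand":1},{"rx":0,"ry":0,"rz":0,"tx":0,"ty":0,"tz":0,"hand":1},{"rx":0,"ry":0,"rz":0,"tx":0,"ty":0,"tz":0,"hand":1}]' 45
python3 -m creep '[{"rx":0,"ry":0,"rz":0,"tx":0,"ty":0,"tz":-8,"hand":1},{"rx":0,"ry":0,"rz":0,"tx":0,"ty":0,"tz":-20,"hand":1},{"rx":0,"ry":0,"rz":0,"tx":0,"ty":0,"tz":-40,"hand":1},{"rx":0,"ry":0,"rz":0,"tx":0,"ty":0,"tz":-60,"hand":1},{"rx":0,"ry":0,"rz":0,"tx":0,"ty":0,"tz":-75,"hand":1},{"rx":0,"ry":0,"rz":0,"tx":0,"ty":0,"tz":-80,"hand":1}]'
python3 - <<'E'
from h import *
rel(*tub_pose(slope(.042,.057,.036)))
g,p=grab("wrist"); cv2.imwrite("pics/j_wrist.png",g["pixels"])
E
```

```text
clock: 7.95
position: [0.5506, -0.2924, 0.0591]
tool_rot: [-3.137, 0.502, 2.658]
force: [-2.3, 1.3, 10.4]
grip_width: 0.0633
clock: 8.55
position: [0.5159, -0.274, 0.1298]
tool_rot: [-3.136, 0.502, 2.658]
force: [0.1, -0.1, -1.4]
grip_width: 0.063
clock 8.55 grip 0.063 rel t [ 1.3  1.  82.3] r [-0.16  0.13  0.24] rows>= 1.6 F [ 0.1 -0.1 -1.4] target [ 0.55  -0.291  0.057]
```

View pics/j_wrist.png

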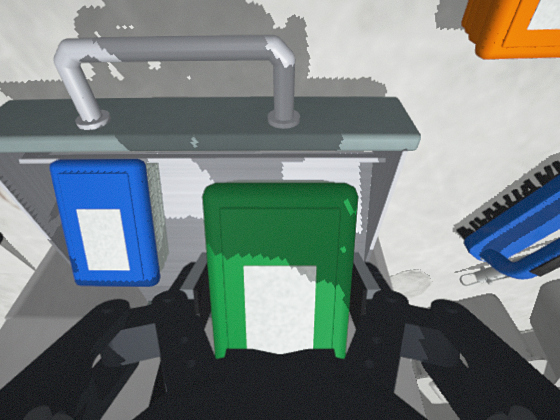

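```bash
cat >> h.py <<'E'
def tote_pose(yl,z,xl=0):
    t=np.load("mt.npy")[1]; c,s=np.cos(t[2]),np.sin(t[2])
    P=np.array([t[0]+c*xl-s*yl,t[1]+s*xl+c*yl,z]); a=t[2]+np.pi
    x=np.array([np.cos(a),np.sin(a),0]); zz=np.array([0,0,-1.]); return P,np.c_[x,np.cross(zz,x),zz]
E
python3 - <<'E'
from fit import *
mt=np.load("mt.npy")
a,b=.094,.164
px=np.array([[465,8],[25,205],[128,470],[597,242]])/4+[160,200]
t=fit([(T,[[a,-b,.078],[a,b,.078],[-a,b,.078],[-a,-b,.078]],px)],mt[1]); print(t)
mt[1]=t; np.save("mt.npy",mt)
im=S["pixels"].copy(); im=cv2.resize(im[190:320,150:330],None,fx=4,fy=4)
for u in proj(S,W(t,[[a,-b,.078],[a,b,.078],[-a,b,.078],[-a,-b,.078],[0,0,.038],[.086,0,.038],[-.086,0,.038]])): cv2.circle(im,tuple(((u-[150,190])*4).astype(int)),5,(0,0,255),1)
cv2.imwrite("pics/k.png",im)
rel(*tote_pose(.079,.22))
E
```

```text
rms 0.6259782003422268
[[0.5, 0.2], [0.4, 1.0], [-0.0, -0.6], [-1.2, -0.2]]
[ 0.51810775  0.17407698 -0.03315964]
clock 8.6 grip 0.0631 rel t [ 167.6  468.  -197.4] r [ -6.76  28.22 -25.31] rows>= 10.7 F [ 0.6 -0.8 -0.3] target [0.521 0.253 0.22 ]
```

View pics/k.png

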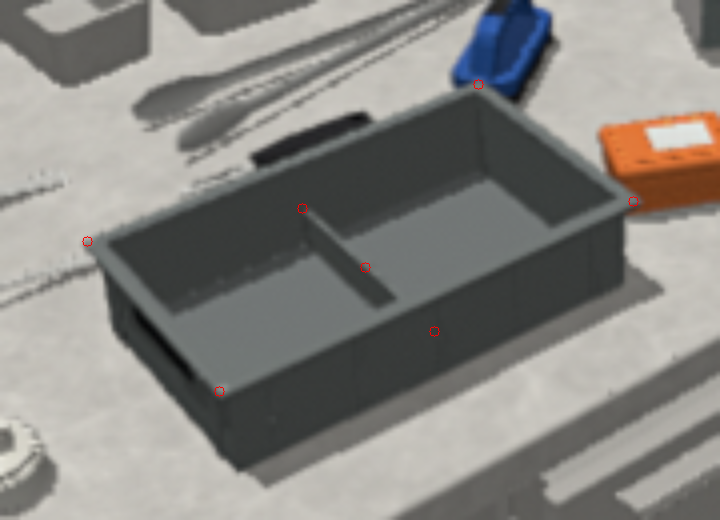

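```bash
python3 -m creep '[{"rx":0,"ry":0,"rz":0,"tx":0,"ty":10,"tz":-20,"hand":1},{"rx":0,"ry":0,"rz":0,"tx":10,"ty":35,"tz":-45,"hand":1},{"rx":-1,"ry":3,"rz":-3,"tx":25,"ty":75,"tz":-70,"hand":1},{"rx":-2,"ry":8,"rz":-7,"tx":45,"ty":117,"tz":-95,"hand":1},{"rx":-3,"ry":12,"rz":-11,"tx":65,"ty":160,"tz":-110,"hand":1},{"rx":-4,"ry":16,"rz":-14,"tx":85,"ty":203,"tz":-125,"hand":1},{"rx":-5,"ry":20,"rz":-18,"tx":100,"ty":246,"tz":-140,"hand":1},{"rx":-6,"ry":24,"rz":-21,"tx":115,"ty":290,"tz":-155,"hand":1}]'
python3 - <<'E'
from h import *
rel(*tote_pose(.079,.20))
E
```

```text
clock: 9.4
position: [0.4954, 0.0171, 0.2023]
tool_rot: [-3.134, 0.071, 3.036]
force: [1.3, -1.0, -2.6]
grip_width: 0.0632
clock 9.4 grip 0.0632 rel t [-2.000e-01  2.373e+02  7.000e-01] r [-0.56  4.03 -4.16] rows>= 4.7 F [ 1.3 -1.  -2.6] target [0.521 0.253 0.2  ]
```

```bash
python3 -m creep '[{"rx":0,"ry":1,"rz":-1,"tx":0,"ty":35,"tz":0,"hand":1},{"rx":-0.3,"ry":2,"rz":-2,"tx":0,"ty":80,"tz":0,"hand":1},{"rx":-0.5,"ry":4,"rz":-4,"tx":0,"ty":125,"tz":0,"hand":1},{"rx":-0.5,"ry":4,"rz":-4,"tx":0,"ty":170,"tz":0,"hand":1},{"rx":-0.5,"ry":4,"rz":-4,"tx":0,"ty":210,"tz":0,"hand":1},{"rx":-0.5,"ry":4,"rz":-4,"tx":0,"ty":230,"tz":0,"hand":1},{"rx":-0.5,"ry":4,"rz":-4,"tx":0,"ty":237,"tz":0,"hand":1},{"rx":-0.5,"ry":4,"rz":-4,"tx":0,"ty":237,"tz":0,"hand":1}]'
python3 - <<'E'
from h import *
rel(*tote_pose(.079,.20))
g,p=grab("wrist"); im=g["pixels"].copy()
for P in [[-.086,.156,.078],[.086,.156,.078],[.086,.002,.038],[-.086,.002,.038],[-.086,.156,.004],[-.086,.002,.004]]:
    u=proj(g,tote_pose(P[1],P[2],P[0])[0],p)[0]; cv2.circle(im,tuple(u.astype(int)),4,(0,0,255),1)
cv2.imwrite("pics/l_wrist.png",im)
f=viewer.grab_frame("top"); cv2.imwrite("pics/l_top.png",f["pixels"])
E
```

```text
clock: 10.2
position: [0.5211, 0.252, 0.1998]
tool_rot: [-3.14, 0.003, 3.105]
force: [0.3, 0.2, -2.5]
grip_width: 0.0637
clock 10.2 grip 0.0637 rel t [ 0.4  1.1 -0.2] r [-0.1   0.19 -0.19] rows>= 0.0 F [ 0.3  0.2 -2.5] target [0.521 0.253 0.2  ]
```

View pics/l_wrist.png

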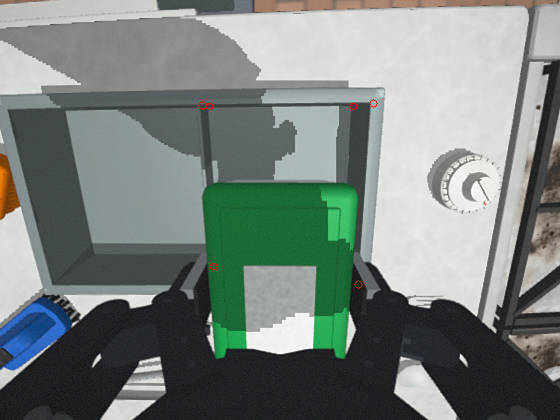

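View pics/l_top.png

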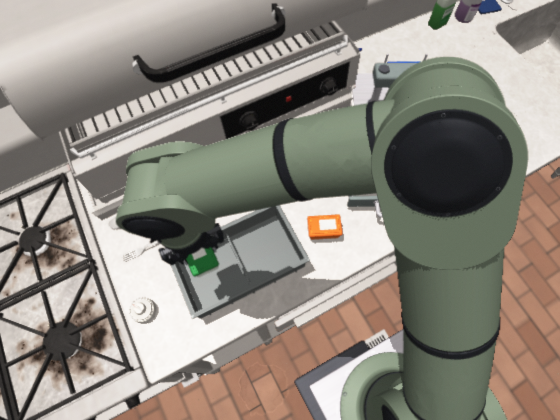

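Tote corners coincide with the prediction; the tub hangs over the left compartment (280,270). Lowering.

```bash
python3 -m creep '[{"rx":0,"ry":0,"rz":0,"tx":0,"ty":1,"tz":30,"hand":1},{"rx":0,"ry":0,"rz":0,"tx":0,"ty":1,"tz":70,"hand":1},{"rx":0,"ry":0,"rz":0,"tx":0,"ty":1,"tz":110,"hand":1},{"rx":0,"ry":0,"rz":0,"tx":0,"ty":1,"tz":140,"hand":1},{"rx":0,"ry":0,"rz":0,"tx":0,"ty":1,"tz":158,"hand":1},{"rx":0,"ry":0,"rz":0,"tx":0,"ty":1,"tz":167,"hand":1},{"rx":0,"ry":0,"rz":0,"tx":0,"ty":1,"tz":170,"hand":1},{"rx":0,"ry":0,"rz":0,"tx":0,"ty":1,"tz":170,"hand":1}]'
python3 -m creep '[{"rx":0,"ry":0,"rz":0,"tx":0,"ty":0,"tz":2,"hand":1},{"rx":0,"ry":0,"rz":0,"tx":0,"ty":0,"tz":4,"hand":1},{"rx":0,"ry":0,"rz":0,"tx":0,"ty":0,"tz":5,"hand":1},{"rx":0,"ry":0,"rz":0,"tx":0,"ty":0,"tz":5,"hand":1}]'
```

```text
clock: 11.1
position: [0.5225, 0.2524, 0.0312]
tool_rot: [-3.141, 0.005, 3.104]
force: [-0.2, 0.7, -1.8]
grip_width: 0.0634
clock: 11.5
position: [0.5221, 0.2524, 0.0255]
tool_rot: [-3.14, 0.004, 3.104]
force: [-0.2, 0.2, -2.0]
grip_width: 0.063
```

```bash
python3 -m creep '[{"rx":0,"ry":0,"rz":0,"tx":0,"ty":0,"tz":1,"hand":1},{"rx":0,"ry":0,"rz":0,"tx":0,"ty":0,"tz":2,"hand":1},{"rx":0,"ry":0,"rz":0,"tx":0,"ty":0,"tz":2,"hand":1}]'
python3 -m creep '[{"rx":0,"ry":0,"rz":0,"tx":0,"ty":0,"tz":1,"hand":1},{"rx":0,"ry":0,"rz":0,"tx":0,"ty":0,"tz":1.5,"hand":1},{"rx":0,"ry":0,"rz":0,"tx":0,"ty":0,"tz":1.5,"hand":1}]'
```

```text
clock: 11.8
position: [0.522, 0.2524, 0.0232]
tool_rot: [-3.14, 0.004, 3.104]
force: [0.0, 0.1, -1.3]
grip_width: 0.0632
clock: 12.1
position: [0.5222, 0.2525, 0.0225]
tool_rot: [-3.14, 0.005, 3.104]
force: [-3.0, -1.8, 11.4]
grip_width: 0.0633
```

Contact felt (11 N up). Releasing and lifting.

```bash
python3 -m creep '[{"rx":0,"ry":0,"rz":0,"tx":0,"ty":0,"tz":0,"hand":-0.7},{"rx":0,"ry":0,"rz":0,"tx":0,"ty":0,"tz":0,"hand":-0.7},{"rx":0,"ry":0,"rz":0,"tx":0,"ty":0,"tz":0,"hand":-0.7},{"rx":0,"ry":0,"rz":0,"tx":0,"ty":0,"tz":-15,"hand":-0.7},{"rx":0,"ry":0,"rz":0,"tx":0,"ty":0,"tz":-45,"hand":-0.7},{"rx":0,"ry":0,"rz":0,"tx":0,"ty":0,"tz":-90,"hand":-0.8},{"rx":0,"ry":0,"rz":0,"tx":0,"ty":0,"tz":-135,"hand":-1},{"rx":0,"ry":0,"rz":0,"tx":0,"ty":0,"tz":-170,"hand":-1}]'
python3 - <<'E'
from h import *
g,p=grab("wrist"); im=g["pixels"].copy(); cv2.imwrite("pics/m_wrist.png",im)
rel(*tub_pose(slope(.042,-.067,.036),back=.13))
E
```

```text
clock: 12.9
position: [0.5212, 0.2532, 0.1955]
tool_rot: [-3.141, 0.005, 3.105]
force: [0.8, -0.4, 0.5]
grip_width: 0.0855
clock 12.95 grip 0.0855 rel t [  62.8 -629.    27. ] r [  6.72 -27.62  25.24] rows>= 12.7 F [2.3 0.7 7.1] target [ 0.437 -0.372  0.171]
```

View pics/m_wrist.png

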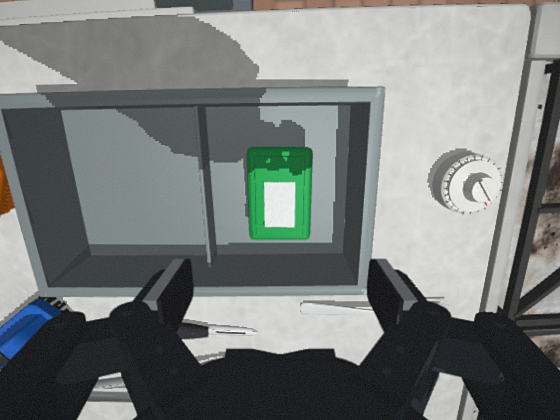

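Green tub stands flat, lid up, in its compartment (280,193). Now to blue.

```bash
python3 -m creep '[{"rx":0.5,"ry":-2,"rz":2,"tx":5,"ty":-30,"tz":0,"hand":-1},{"rx":1,"ry":-4,"rz":4,"tx":9,"ty":-75,"tz":0,"hand":-1},{"rx":1.5,"ry":-6,"rz":6,"tx":13,"ty":-123,"tz":0,"hand":-1},{"rx":2,"ry":-9,"rz":8,"tx":17,"ty":-172,"tz":0,"hand":-1},{"rx":3,"ry":-12,"rz":10,"tx":22,"ty":-220,"tz":0,"hand":-1},{"rx":3.5,"ry":-15,"rz":13,"tx":27,"ty":-269,"tz":0,"hand":-1},{"rx":4,"ry":-18,"rz":16,"tx":32,"ty":-317,"tz":0,"hand":-1},{"rx":5,"ry":-20,"rz":18,"tx":37,"ty":-365,"tz":0,"hand":-1}]'
python3 - <<'E'
from h import *
rel(*tub_pose(slope(.042,-.067,.036),back=.13))
E
```

```text
clock: 13.75
position: [0.4698, -0.1126, 0.1932]
tool_rot: [-3.108, 0.364, 2.791]
force: [1.8, 0.7, -0.5]
grip_width: 0.0855
clock 13.75 grip 0.0855 rel t [ -46.6 -253.    49.8] r [ 1.4  -7.64  7.27] rows>= 5.2 F [ 1.8  0.7 -0.5] target [ 0.437 -0.372  0.171]
```

```bash
python3 -m creep '[{"rx":0.2,"ry":-1,"rz":1,"tx":-7,"ty":-45,"tz":7,"hand":-1},{"rx":0.5,"ry":-3,"rz":3,"tx":-15,"ty":-93,"tz":15,"hand":-1},{"rx":1,"ry":-5,"rz":5,"tx":-24,"ty":-140,"tz":25,"hand":-1},{"rx":1.4,"ry":-7.6,"rz":7.3,"tx":-34,"ty":-186,"tz":35,"hand":-1},{"rx":1.4,"ry":-7.6,"rz":7.3,"tx":-42,"ty":-226,"tz":44,"hand":-1},{"rx":1.4,"ry":-7.6,"rz":7.3,"tx":-47,"ty":-246,"tz":49,"hand":-1},{"rx":1.4,"ry":-7.6,"rz":7.3,"tx":-47,"ty":-253,"tz":50,"hand":-1},{"rx":1.4,"ry":-7.6,"rz":7.3,"tx":-47,"ty":-253,"tz":50,"hand":-1}]'
python3 - <<'E'
from h import *
rel(*tub_pose(slope(.042,-.067,.036),back=.13))
g,p=grab("wrist"); im=g["pixels"].copy()
lid(g,"tub_blue",p)
cv2.imwrite("pics/n_wrist.png",im)
E
```

```text
clock: 14.55
position: [0.4384, -0.3707, 0.1699]
tool_rot: [3.141, 0.496, 2.653]
force: [0.1, -0.5, -0.2]
grip_width: 0.0855
clock 14.55 grip 0.0855 rel t [ 0.1 -1.5 -1.4] r [ 0.02 -0.22 -0.05] rows>= 0.0 F [ 0.1 -0.5 -0.2] target [ 0.437 -0.372  0.171]
tub_blue 0.76 [239.7, 153.4, 315.9, 260.7] [ 41.9 -69.2] [95.  62.6] 0.3 min [  -5.5 -100.6] max [ 89.3 -37.8]
```

View pics/n_wrist.png

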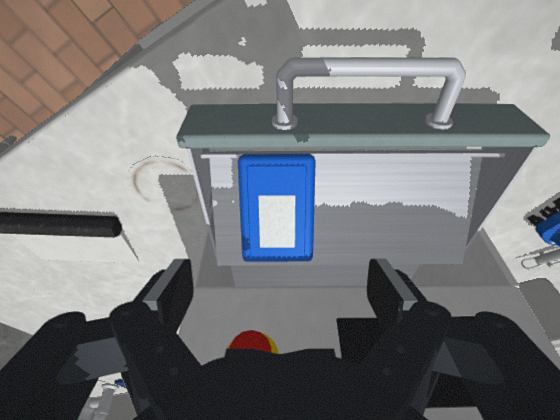

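Blue lid at (278,207), y = −69 mm in the machine frame; the red e-stop is at (252,343). Descending with a 76 mm opening.

```bash
python3 -m creep '[{"rx":0,"ry":-0.2,"rz":0,"tx":0,"ty":-3,"tz":28,"hand":-0.75},{"rx":0,"ry":-0.2,"rz":0,"tx":0,"ty":-3,"tz":63,"hand":-0.75},{"rx":0,"ry":-0.2,"rz":0,"tx":0,"ty":-3,"tz":93,"hand":-0.75},{"rx":0,"ry":-0.2,"rz":0,"tx":0,"ty":-3,"tz":113,"hand":-0.75},{"rx":0,"ry":-0.2,"rz":0,"tx":0,"ty":-3,"tz":129,"hand":-0.75},{"rx":0,"ry":-0.2,"rz":0,"tx":0,"ty":-3,"tz":129,"hand":-0.75},{"rx":0,"ry":-0.2,"rz":0,"tx":0,"ty":-3,"tz":129,"hand":-0.75}]'
python3 - <<'E'
from h import *
rel(*tub_pose(slope(.042,-.069,.036)))
g,p=grab("wrist"); cv2.imwrite("pics/o_wrist.png",g["pixels"])
E
```

```text
clock: 15.35
position: [0.4921, -0.4001, 0.0569]
tool_rot: [3.141, 0.499, 2.656]
force: [-0.3, -0.1, -0.0]
grip_width: 0.0748
clock 15.35 grip 0.0748 rel t [-0.4 -2.7  0. ] r [ 0.12 -0.04  0.13] rows>= 0.1 F [-0.3 -0.1 -0. ] target [ 0.491 -0.403  0.057]
```

View pics/o_wrist.png

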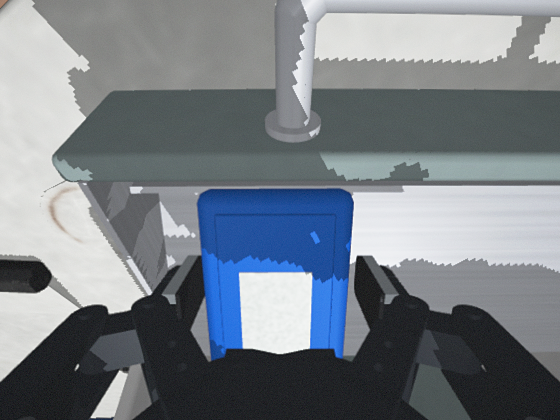

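```bash
python3 -m creep '[{"rx":0,"ry":0,"rz":0,"tx":0,"ty":-2,"tz":0,"hand":-0.75},{"rx":0,"ry":0,"rz":0,"tx":0,"ty":-2,"tz":0,"hand":1},{"rx":0,"ry":0,"rz":0,"tx":0,"ty":-2,"tz":0,"hand":1},{"rx":0,"ry":0,"rz":0,"tx":0,"ty":-2,"tz":0,"hand":1},{"rx":0,"ry":0,"rz":0,"tx":0,"ty":-2,"tz":0,"hand":1}]' 45
python3 -m creep '[{"rx":0,"ry":0,"rz":0,"tx":0,"ty":0,"tz":-8,"hand":1},{"rx":0,"ry":0,"rz":0,"tx":0,"ty":0,"tz":-20,"hand":1},{"rx":0,"ry":0,"rz":0,"tx":0,"ty":0,"tz":-40,"hand":1},{"rx":0,"ry":0,"rz":0,"tx":0,"ty":0,"tz":-65,"hand":1},{"rx":0,"ry":0,"rz":0,"tx":0,"ty":0,"tz":-85,"hand":1},{"rx":0,"ry":0,"rz":0,"tx":0,"ty":0,"tz":-95,"hand":1},{"rx":0,"ry":0,"rz":0,"tx":0,"ty":0,"tz":-95,"hand":1}]'
python3 - <<'E'
from h import *
rel(*tote_pose(-.079,.20))
g,p=grab("wrist"); cv2.imwrite("pics/p_wrist.png",g["pixels"])
E
```

```text
clock: 15.9
position: [0.4914, -0.4035, 0.0578]
tool_rot: [-3.141, 0.502, 2.656]
force: [-2.2, 2.3, 10.9]
grip_width: 0.0633
clock: 16.6
position: [0.4503, -0.382, 0.1415]
tool_rot: [-3.141, 0.502, 2.655]
force: [-0.4, -0.9, -1.9]
grip_width: 0.0632
clock 16.6 grip 0.0632 rel t [ 117.   452.1 -131.3] r [ -6.56  28.23 -25.45] rows>= 9.7 F [-0.4 -0.9 -1.9] target [0.515 0.095 0.2  ]
```

View pics/p_wrist.png

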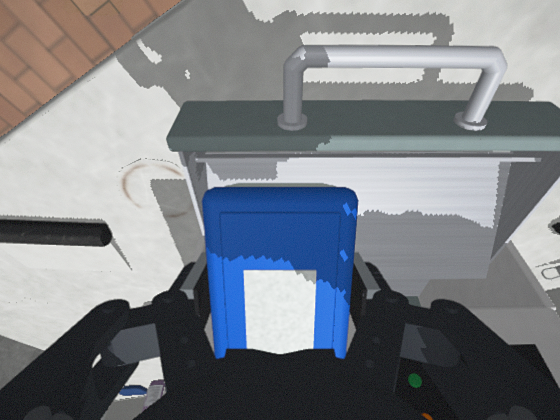

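Blue tub held. Carrying it to the tote's other compartment.

```bash
python3 -m creep '[{"rx":0,"ry":0,"rz":0,"tx":3,"ty":10,"tz":-15,"hand":1},{"rx":0,"ry":0,"rz":0,"tx":10,"ty":35,"tz":-35,"hand":1},{"rx":-1,"ry":3,"rz":-3,"tx":22,"ty":75,"tz":-55,"hand":1},{"rx":-2,"ry":8,"rz":-7,"tx":35,"ty":117,"tz":-70,"hand":1},{"rx":-3,"ry":12,"rz":-11,"tx":48,"ty":160,"tz":-85,"hand":1},{"rx":-4,"ry":16,"rz":-14,"tx":60,"ty":203,"tz":-95,"hand":1},{"rx":-5,"ry":20,"rz":-18,"tx":72,"ty":246,"tz":-105,"hand":1},{"rx":-6,"ry":24,"rz":-21,"tx":83,"ty":290,"tz":-113,"hand":1}]'
python3 - <<'E'
from h import *
rel(*tote_pose(-.079,.20))
E
```

```text
clock: 17.45
position: [0.4741, -0.0651, 0.1994]
tool_rot: [-3.137, 0.074, 3.035]
force: [0.5, -0.7, -1.9]
grip_width: 0.0633
clock 17.45 grip 0.0633 rel t [-24.  163.7   0.4] r [-0.42  4.2  -4.23] rows>= 3.3 F [ 0.5 -0.7 -1.9] target [0.515 0.095 0.2  ]
```

```bash
python3 -m creep '[{"rx":0,"ry":1,"rz":-1,"tx":-6,"ty":40,"tz":0,"hand":1},{"rx":-0.2,"ry":3,"rz":-3,"tx":-12,"ty":80,"tz":0,"hand":1},{"rx":-0.4,"ry":4.2,"rz":-4.2,"tx":-18,"ty":120,"tz":0,"hand":1},{"rx":-0.4,"ry":4.2,"rz":-4.2,"tx":-22,"ty":148,"tz":0,"hand":1},{"rx":-0.4,"ry":4.2,"rz":-4.2,"tx":-24,"ty":160,"tz":0,"hand":1},{"rx":-0.4,"ry":4.2,"rz":-4.2,"tx":-24,"ty":164,"tz":0,"hand":1},{"rx":-0.4,"ry":4.2,"rz":-4.2,"tx":-24,"ty":164,"tz":0,"hand":1}]'
python3 - <<'E'
from h import *
rel(*tote_pose(-.079,.20))
g,p=grab("wrist"); im=g["pixels"].copy()
for P in [[-.086,-.156,.078],[-.086,-.002,.004],[-.086,-.156,.004],[-.086,.156,.004]]:
    u=proj(g,tote_pose(P[1],P[2],P[0])[0],p)[0]; cv2.circle(im,tuple(u.astype(int)),4,(0,0,255),1)
cv2.imwrite("pics/q_wrist.png",im)
E
```

```text
clock: 18.15
position: [0.5154, 0.0937, 0.2001]
tool_rot: [3.141, 0.002, 3.106]
force: [0.4, 0.1, -1.1]
grip_width: 0.0633
clock 18.15 grip 0.0633 rel t [0.  1.4 0.1] r [ 0.01  0.1  -0.12] rows>= 0.0 F [ 0.4  0.1 -1.1] target [0.515 0.095 0.2  ]
```

View pics/q_wrist.png

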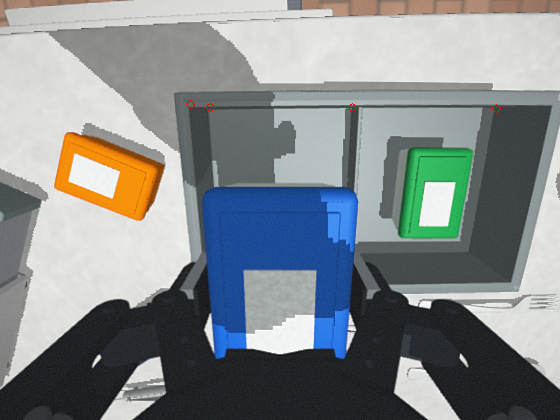

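Alignment good (predicted corners on the floor edges, green tub at (436,193)). Lowering.

```bash
python3 -m creep '[{"rx":0,"ry":0,"rz":0,"tx":0,"ty":1,"tz":30,"hand":1},{"rx":0,"ry":0,"rz":0,"tx":0,"ty":1,"tz":70,"hand":1},{"rx":0,"ry":0,"rz":0,"tx":0,"ty":1,"tz":110,"hand":1},{"rx":0,"ry":0,"rz":0,"tx":0,"ty":1,"tz":142,"hand":1},{"rx":0,"ry":0,"rz":0,"tx":0,"ty":1,"tz":162,"hand":1},{"rx":0,"ry":0,"rz":0,"tx":0,"ty":1,"tz":172,"hand":1},{"rx":0,"ry":0,"rz":0,"tx":0,"ty":1,"tz":174,"hand":1},{"rx":0,"ry":0,"rz":0,"tx":0,"ty":1,"tz":174,"hand":1}]'
python3 -m creep '[{"rx":0,"ry":0,"rz":0,"tx":0,"ty":0,"tz":1,"hand":1},{"rx":0,"ry":0,"rz":0,"tx":0,"ty":0,"tz":2,"hand":1},{"rx":0,"ry":0,"rz":0,"tx":0,"ty":0,"tz":2,"hand":1}]'
```

```text
clock: 19.0
position: [0.5162, 0.0951, 0.0272]
tool_rot: [3.14, 0.002, 3.106]
force: [0.8, 0.7, -1.2]
grip_width: 0.0632
clock: 19.3
position: [0.5161, 0.0955, 0.025]
tool_rot: [3.14, 0.002, 3.107]
force: [0.4, -0.2, -1.5]
grip_width: 0.0633
```

```bash
python3 -m creep '[{"rx":0,"ry":0,"rz":0,"tx":0,"ty":0,"tz":1,"hand":1},{"rx":0,"ry":0,"rz":0,"tx":0,"ty":0,"tz":1,"hand":1}]'
```

```text
clock: 19.5
position: [0.5158, 0.0956, 0.0236]
tool_rot: [3.14, 0.002, 3.107]
force: [-0.6, 0.5, -2.9]
grip_width: 0.0632
```

```bash
python3 -m creep '[{"rx":0,"ry":0,"rz":0,"tx":0,"ty":0,"tz":1,"hand":1},{"rx":0,"ry":0,"rz":0,"tx":0,"ty":0,"tz":1.5,"hand":1},{"rx":0,"ry":0,"rz":0,"tx":0,"ty":0,"tz":1.5,"hand":1}]'
```

```text
clock: 19.8
position: [0.5158, 0.0956, 0.022]
tool_rot: [3.14, 0.002, 3.107]
force: [-0.5, -1.7, -2.0]
grip_width: 0.0631
```

```bash
python3 -m creep '[{"rx":0,"ry":0,"rz":0,"tx":0,"ty":0,"tz":1,"hand":1},{"rx":0,"ry":0,"rz":0,"tx":0,"ty":0,"tz":1,"hand":1}]'
```

```text
clock: 20.0
position: [0.5158, 0.0957, 0.0218]
tool_rot: [3.141, 0.002, 3.107]
force: [-5.2, -0.7, 19.0]
grip_width: 0.0634
```

Contact (19 N). Release and lift.

```bash
python3 -m creep '[{"rx":0,"ry":0,"rz":0,"tx":0,"ty":0,"tz":0,"hand":-0.7},{"rx":0,"ry":0,"rz":0,"tx":0,"ty":0,"tz":0,"hand":-0.7},{"rx":0,"ry":0,"rz":0,"tx":0,"ty":0,"tz":0,"hand":-0.7},{"rx":0,"ry":0,"rz":0,"tx":0,"ty":0,"tz":-15,"hand":-0.7},{"rx":0,"ry":0,"rz":0,"tx":0,"ty":0,"tz":-45,"hand":-0.7},{"rx":0,"ry":0,"rz":0,"tx":0,"ty":0,"tz":-90,"hand":-0.7},{"rx":0,"ry":0,"rz":0,"tx":0,"ty":0,"tz":-135,"hand":-0.7},{"rx":0,"ry":0,"rz":0,"tx":0,"ty":0,"tz":-170,"hand":0}]'
python3 - <<'E'
from h import *
g,p=grab("wrist"); im=g["pixels"].copy(); cv2.imwrite("pics/r_wrist.png",im)
rel(*handle_pose(.1,.16))
E
```

```text
clock: 20.8
position: [0.5153, 0.096, 0.1945]
tool_rot: [3.14, 0.003, 3.108]
force: [0.4, -0.1, -0.1]
grip_width: 0.0598
clock 20.85 grip 0.0523 rel t [ 111.8 -373.1    9. ] r [ -7.03 -12.02 115.53] rows>= 13.5 F [3.3 2.1 8.5] target [ 0.393 -0.272  0.188]
```

View pics/r_wrist.png

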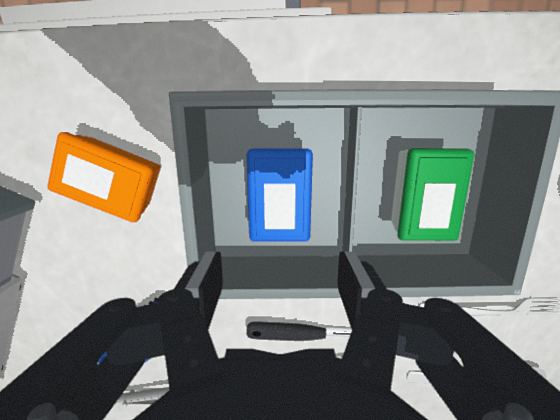

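Both tubs stand flat, one per compartment: blue (279,194), green (436,194). Now to the handle to close the drawer.

```bash
python3 -m creep '[{"rx":-7,"ry":-12,"rz":115.5,"tx":5,"ty":-20,"tz":0,"hand":0.34},{"rx":-7,"ry":-12,"rz":115.5,"tx":20,"ty":-55,"tz":0,"hand":0.34},{"rx":-7,"ry":-12,"rz":115.5,"tx":35,"ty":-95,"tz":0,"hand":0.34},{"rx":-7,"ry":-12,"rz":115.5,"tx":50,"ty":-135,"tz":0,"hand":0.34},{"rx":-7,"ry":-12,"rz":115.5,"tx":65,"ty":-175,"tz":0,"hand":0.34},{"rx":-7,"ry":-12,"rz":115.5,"tx":80,"ty":-215,"tz":0,"hand":0.34},{"rx":-7,"ry":-12,"rz":115.5,"tx":95,"ty":-255,"tz":0,"hand":0.34},{"rx":-7,"ry":-12,"rz":115.5,"tx":105,"ty":-295,"tz":0,"hand":0.34}]'
python3 - <<'E'
from h import *
rel(*handle_pose(.1,.16))
E
```

```text
clock: 21.65
position: [0.3991, -0.1972, 0.1914]
tool_rot: [3.017, 0.059, 1.904]
force: [0.9, -0.4, -0.9]
grip_width: 0.0284
clock 21.65 grip 0.0284 rel t [-68.6 -31.2   3.6] r [-3.2  -4.7  46.91] rows>= 5.5 F [ 0.9 -0.4 -0.9] target [ 0.393 -0.272  0.188]
```

```bash
python3 -m creep '[{"rx":-3.2,"ry":-4.7,"rz":46.9,"tx":-15,"ty":-8,"tz":1,"hand":0.34},{"rx":-3.2,"ry":-4.7,"rz":46.9,"tx":-35,"ty":-17,"tz":2,"hand":0.34},{"rx":-3.2,"ry":-4.7,"rz":46.9,"tx":-55,"ty":-25,"tz":3,"hand":0.34},{"rx":-3.2,"ry":-4.7,"rz":46.9,"tx":-68,"ty":-31,"tz":4,"hand":0.34},{"rx":-3.2,"ry":-4.7,"rz":46.9,"tx":-68,"ty":-31,"tz":4,"hand":0.34},{"rx":-3.2,"ry":-4.7,"rz":46.9,"tx":-68,"ty":-31,"tz":4,"hand":0.34},{"rx":-3.2,"ry":-4.7,"rz":46.9,"tx":-68,"ty":-31,"tz":4,"hand":0.34},{"rx":-3.2,"ry":-4.7,"rz":46.9,"tx":-68,"ty":-31,"tz":4,"hand":0.34}]'
python3 - <<'E'
from h import *
g,p=grab("wrist"); im=g["pixels"].copy()
for y in(.06,-.06):
    u=proj(g,mW([-.154,y,.05])[0],p)[0]; cv2.circle(im,tuple(u.astype(int)),4,(0,0,255),1)
cv2.imwrite("pics/s_wrist.png",im)
rel(*handle_pose(.1,.16))
E
```

```text
clock: 22.45
position: [0.3948, -0.27, 0.1871]
tool_rot: [2.933, 0.0, 1.092]
force: [-0.4, 0.0, 1.2]
grip_width: 0.028
clock 22.5 grip 0.0284 rel t [-2.9 -0.5 -1. ] r [-0.06 -0.1   0.51] rows>= 0.1 F [ 0.4 -0.6 -0.9] target [ 0.393 -0.272  0.188]
```

View pics/s_wrist.png

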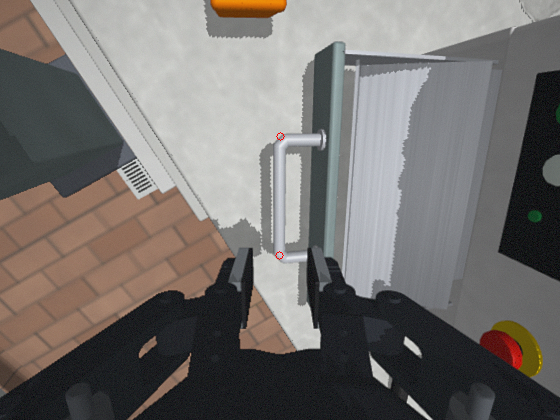

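Drawer is empty and still out; handle bar at u≈279 as predicted, between the fingers. Descending and gripping.

```bash
python3 -m creep '[{"rx":0,"ry":0,"rz":0.5,"tx":-5,"ty":0,"tz":30,"hand":0.34},{"rx":0,"ry":0,"rz":0.5,"tx":-5,"ty":0,"tz":75,"hand":0.34},{"rx":0,"ry":0,"rz":0.5,"tx":-5,"ty":0,"tz":115,"hand":0.34},{"rx":0,"ry":0,"rz":0.5,"tx":-5,"ty":0,"tz":142,"hand":0.34},{"rx":0,"ry":0,"rz":0.5,"tx":-5,"ty":0,"tz":158,"hand":0.34},{"rx":0,"ry":0,"rz":0.5,"tx":-5,"ty":0,"tz":158,"hand":0.34},{"rx":0,"ry":0,"rz":0.5,"tx":-5,"ty":0,"tz":158,"hand":0.34}]' 40
python3 -m creep '[{"rx":0,"ry":0,"rz":0,"tx":0,"ty":0,"tz":0,"hand":1},{"rx":0,"ry":0,"rz":0,"tx":0,"ty":0,"tz":0,"hand":1},{"rx":0,"ry":0,"rz":0,"tx":0,"ty":0,"tz":0,"hand":1}]' 40
python3 - <<'E'
from h import *
rel(*handle_pose(.1,0))
rel(*handle_pose(0,0))
E
```

```text
clock: 23.2
position: [0.4212, -0.2897, 0.0323]
tool_rot: [2.934, -0.002, 1.082]
force: [0.4, 0.4, -0.7]
grip_width: 0.0285
clock: 23.5
position: [0.4214, -0.2902, 0.033]
tool_rot: [2.932, -0.002, 1.08]
force: [-3.7, 2.2, 9.0]
grip_width: 0.0105
clock 23.5 grip 0.0105 rel t [ 2.4 -0.7  1.5] r [ 0.01 -0.08 -0.16] rows>= 0.1 F [-3.7  2.2  9. ] target [ 0.422 -0.288  0.031]
clock 23.5 grip 0.0105 rel t [ 2.6 97.1 22.3] r [ 0.01 -0.08 -0.16] rows>= 2.0 F [-3.7  2.2  9. ] target [ 0.511 -0.335  0.031]
```

```bash
python3 -m creep '[{"rx":0,"ry":0,"rz":0,"tx":0,"ty":6,"tz":1,"hand":1},{"rx":0,"ry":0,"rz":0,"tx":0,"ty":18,"tz":4,"hand":1},{"rx":0,"ry":0,"rz":0,"tx":0,"ty":34,"tz":7,"hand":1},{"rx":0,"ry":0,"rz":0,"tx":0,"ty":50,"tz":11,"hand":1},{"rx":0,"ry":0,"rz":0,"tx":0,"ty":66,"tz":14,"hand":1},{"rx":0,"ry":0,"rz":0,"tx":0,"ty":80,"tz":17,"hand":1},{"rx":0,"ry":0,"rz":0,"tx":0,"ty":89,"tz":19,"hand":1},{"rx":0,"ry":0,"rz":0,"tx":0,"ty":94,"tz":20,"hand":1}]'
python3 -m creep '[{"rx":0,"ry":0,"rz":0,"tx":0,"ty":2,"tz":0.5,"hand":1},{"rx":0,"ry":0,"rz":0,"tx":0,"ty":4,"tz":1,"hand":1},{"rx":0,"ry":0,"rz":0,"tx":0,"ty":5,"tz":1,"hand":1},{"rx":0,"ry":0,"rz":0,"tx":0,"ty":5,"tz":1,"hand":1}]'
```

```text
clock: 24.3
position: [0.5075, -0.3352, 0.0331]
tool_rot: [2.931, -0.003, 1.081]
force: [-1.3, 5.3, 8.9]
grip_width: 0.0105
clock: 24.7
position: [0.5093, -0.3362, 0.0329]
tool_rot: [2.936, -0.002, 1.081]
force: [-17.8, 17.6, 29.6]
grip_width: 0.0107
```

Handle back at its original machine x (−50.5 mm) with the force risen to 25 N horizontally: home. Release and retreat.

```bash
python3 -m creep '[{"rx":0,"ry":0,"rz":0,"tx":0,"ty":-3,"tz":-1,"hand":1},{"rx":0,"ry":0,"rz":0,"tx":0,"ty":-3,"tz":-1,"hand":0.34},{"rx":0,"ry":0,"rz":0,"tx":0,"ty":-3,"tz":-1,"hand":0.34},{"rx":0,"ry":0,"rz":0,"tx":0,"ty":-3,"tz":-1,"hand":0.34},{"rx":0,"ry":0,"rz":0,"tx":0,"ty":-3,"tz":-30,"hand":0.34},{"rx":0,"ry":0,"rz":0,"tx":0,"ty":-3,"tz":-80,"hand":0.34},{"rx":0,"ry":0,"rz":0,"tx":0,"ty":-3,"tz":-130,"hand":0.34},{"rx":0,"ry":0,"rz":0,"tx":0,"ty":-3,"tz":-160,"hand":0.34}]'
python3 - <<'E'
from h import *
g,p=grab("wrist"); im=g["pixels"].copy()
for P in ([-.054,.06,.05],[-.054,-.06,.05],[-.012,.142,.068],[-.012,-.142,.068]):
    u=proj(g,mW(P)[0],p)[0]; cv2.circle(im,tuple(u.astype(int)),4,(0,0,255),1)
cv2.imwrite("pics/t_wrist.png",im)
f=viewer.grab_frame("top"); cv2.imwrite("pics/t_top.png",f["pixels"])
f=viewer.grab_frame("scene"); cv2.imwrite("pics/t_scene.png",f["pixels"])
E
```

```text
clock: 25.5
position: [0.4787, -0.3209, 0.1912]
tool_rot: [2.931, -0.002, 1.081]
force: [-0.2, -1.3, -0.7]
grip_width: 0.028
```

View pics/t_wrist.png

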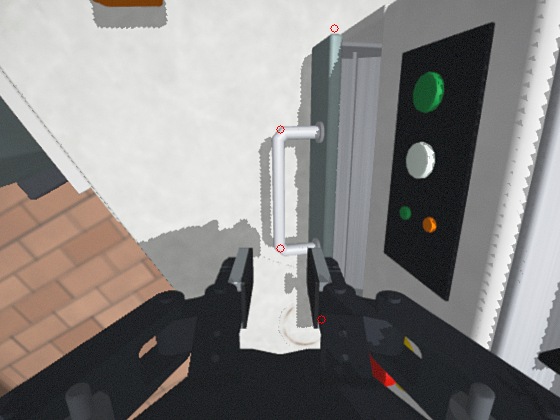

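View pics/t_scene.png

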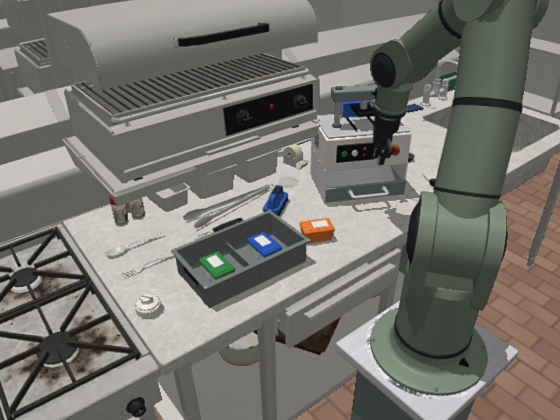

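View pics/t_top.png

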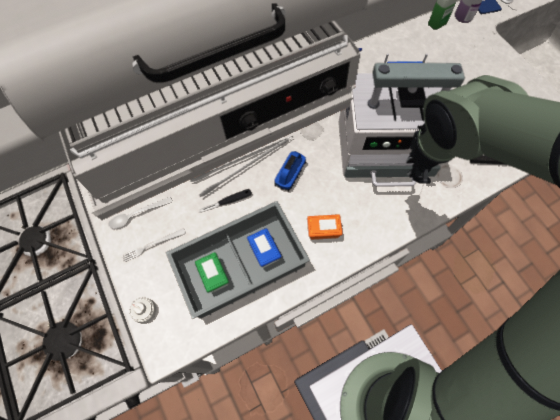

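```bash
python3 - <<'E'
from h import *
import pickle
for n,box in (("top",(372,396,174,194)),("scene",(345,395,184,202))):
    a=pickle.load(open(n+".pkl","rb"))["pixels"]; b=cv2.imread(f"pics/t_{n}.png")
    x0,x1,y0,y1=box
    A,B=[cv2.cvtColor(i,6)[y0:y1,x0:x1].astype(np.float32) for i in(a,b)]
    M=np.eye(2,3,dtype=np.float32)
    try:
        cc,M=cv2.findTransformECC(A,B,M,cv2.MOTION_TRANSLATION); print(n,cc,M[:,2])
    except Exception as e: print(e)
    im=np.hstack([cv2.resize(i[150:200,340:400],None,fx=6,fy=6) for i in(a,b)]); cv2.imwrite(f"pics/u_{n}.png",im)
f=pickle.load(open("top.pkl","rb")); print(proj(f,[mW([-.054,0,.05])[0],mW([-.055,0,.05])[0]]))
f=pickle.load(open("scene.pkl","rb")); print(proj(f,[mW([-.054,0,.05])[0],mW([-.055,0,.05])[0]]))
E
```

```text
top 0.9905998692448906 [0.12699994 0.6149141 ]
scene 0.9406940308606208 [0.19780317 0.29189026]
[[393.95380819 183.19475153]
 [393.99568724 183.49478203]]
[[369.81410412 195.7665169 ]
 [369.91262079 195.92022242]]
```

View pics/u_top.png

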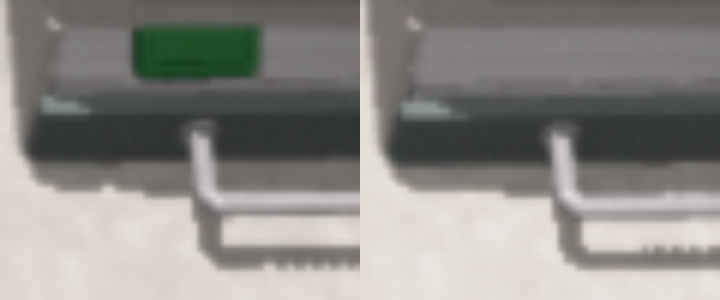

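Image registration in both fixed cameras says the drawer sits about 2 mm out of home: my pull-back before releasing dragged it. I'll push again with closed fingers from in front of the bar, without gripping it.

```bash
python3 - <<'E'
from h import *
rel(*handle_pose(.045,.1))
rel(*handle_pose(.045,.0))
E
```

```text
clock 25.65 grip 0.0282 rel t [  3.1 -43.8  52.7] r [ 0.12 -0.02 -0.2 ] rows>= 1.4 F [-0.4 -0.2 -0.6] target [ 0.452 -0.304  0.129]
clock 25.65 grip 0.0282 rel t [  3.  -44.  152.7] r [ 0.12 -0.02 -0.2 ] rows>= 3.2 F [-0.4 -0.2 -0.6] target [ 0.471 -0.314  0.031]
```

```bash
python3 -m creep '[{"rx":0,"ry":0,"rz":0,"tx":0,"ty":-44,"tz":0,"hand":1},{"rx":0,"ry":0,"rz":0,"tx":0,"ty":-44,"tz":0,"hand":1},{"rx":0,"ry":0,"rz":0,"tx":0,"ty":-44,"tz":40,"hand":1},{"rx":0,"ry":0,"rz":0,"tx":0,"ty":-44,"tz":85,"hand":1},{"rx":0,"ry":0,"rz":0,"tx":0,"ty":-44,"tz":125,"hand":1},{"rx":0,"ry":0,"rz":0,"tx":0,"ty":-44,"tz":150,"hand":1},{"rx":0,"ry":0,"rz":0,"tx":0,"ty":-44,"tz":150,"hand":1}]'
python3 - <<'E'
from h import *
rel(*handle_pose(.0,.0))
g,p=grab("wrist"); cv2.imwrite("pics/v_wrist.png",g["pixels"])
E
```

```text
clock: 26.35
position: [0.4668, -0.3133, 0.0281]
tool_rot: [2.94, -0.002, 1.082]
force: [-0.1, 0.6, 0.2]
grip_width: -0.0002
clock 26.35 grip -0.0002 rel t [ 1.5 48.4  6.5] r [-0.43 -0.11 -0.07] rows>= 1.0 F [-0.1  0.6  0.2] target [ 0.511 -0.335  0.031]
```

View pics/v_wrist.png

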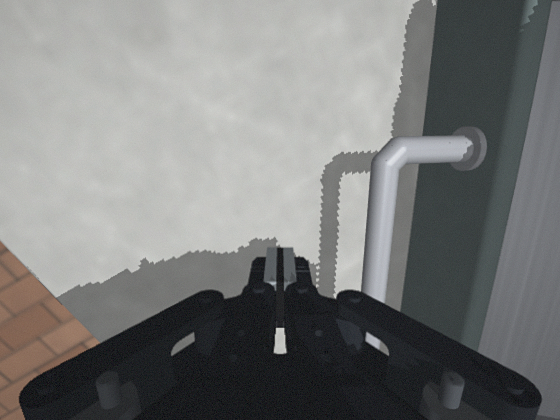

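Closed fingers (280) stand in front of the bar (378). Pushing in.

```bash
python3 -m creep '[{"rx":0,"ry":0,"rz":0,"tx":0,"ty":8,"tz":1.5,"hand":1},{"rx":0,"ry":0,"rz":0,"tx":0,"ty":16,"tz":3,"hand":1},{"rx":0,"ry":0,"rz":0,"tx":0,"ty":22,"tz":4.5,"hand":1},{"rx":0,"ry":0,"rz":0,"tx":0,"ty":25,"tz":5,"hand":1},{"rx":0,"ry":0,"rz":0,"tx":0,"ty":25,"tz":5,"hand":1}]'
python3 -m creep '[{"rx":0,"ry":0,"rz":0,"tx":0,"ty":2,"tz":0.4,"hand":1},{"rx":0,"ry":0,"rz":0,"tx":0,"ty":3,"tz":0.6,"hand":1},{"rx":0,"ry":0,"rz":0,"tx":0,"ty":3,"tz":0.6,"hand":1}]'
```

```text
clock: 26.9
position: [0.4908, -0.3273, 0.0326]
tool_rot: [2.933, -0.002, 1.08]
force: [-0.1, -0.3, 0.0]
grip_width: -0.0001
clock: 27.2
position: [0.4915, -0.3277, 0.0318]
tool_rot: [2.937, -0.001, 1.08]
force: [-10.7, 4.5, 4.8]
grip_width: 0.0003
```

```bash
python3 -m creep '[{"rx":0,"ry":0,"rz":0,"tx":0,"ty":1,"tz":0.2,"hand":1},{"rx":0,"ry":0,"rz":0,"tx":0,"ty":2,"tz":0.4,"hand":1},{"rx":0,"ry":0,"rz":0,"tx":0,"ty":2,"tz":0.4,"hand":1}]'
python3 -m creep '[{"rx":0,"ry":0,"rz":0,"tx":0,"ty":1,"tz":0.2,"hand":1},{"rx":0,"ry":0,"rz":0,"tx":0,"ty":1.5,"tz":0.3,"hand":1},{"rx":0,"ry":0,"rz":0,"tx":0,"ty":1.5,"tz":0.3,"hand":1}]'
```

```text
clock: 27.5
position: [0.4918, -0.328, 0.0313]
tool_rot: [2.94, -0.0, 1.08]
force: [-20.5, 12.0, 12.7]
grip_width: 0.0001
clock: 27.8
position: [0.4919, -0.3282, 0.0309]
tool_rot: [2.942, 0.0, 1.08]
force: [-28.3, 16.2, 17.6]
grip_width: 0.0001
```

Hard stop at 33 N. Backing off and checking again.

```bash
python3 -m creep '[{"rx":0,"ry":0,"rz":0,"tx":0,"ty":-15,"tz":-2,"hand":1},{"rx":0,"ry":0,"rz":0,"tx":0,"ty":-30,"tz":-5,"hand":1},{"rx":0,"ry":0,"rz":0,"tx":0,"ty":-35,"tz":-40,"hand":1},{"rx":0,"ry":0,"rz":0,"tx":0,"ty":-35,"tz":-90,"hand":1},{"rx":0,"ry":0,"rz":0,"tx":-10,"ty":-35,"tz":-140,"hand":1},{"rx":0,"ry":0,"rz":0,"tx":-50,"ty":-35,"tz":-180,"hand":1},{"rx":0,"ry":0,"rz":0,"tx":-95,"ty":-35,"tz":-190,"hand":1},{"rx":0,"ry":0,"rz":0,"tx":-140,"ty":-35,"tz":-190,"hand":1}]'
python3 - <<'E'
from h import *
import pickle
for n,box in (("top",[(372,396,174,194),(344,368,160,184)]),("scene",[(345,395,184,202)])):
    a=pickle.load(open(n+".pkl","rb"))["pixels"]; f=viewer.grab_frame(n); b=f["pixels"]; cv2.imwrite(f"pics/w_{n}.png",b)
    for x0,x1,y0,y1 in box:
        A,B=[cv2.cvtColor(i,6)[y0:y1,x0:x1].astype(np.float32) for i in(a,b)]
        try: cc,M=cv2.findTransformECC(A,B,np.eye(2,3,dtype=np.float32),cv2.MOTION_TRANSLATION); print(n,cc,M[:,2])
        except Exception as e: print(e)
    # static control: machine panel
    for x0,x1,y0,y1 in ([(355,400,130,156)] if n=="top" else [(325,380,140,165)]):
        A,B=[cv2.cvtColor(i,6)[y0:y1,x0:x1].astype(np.float32) for i in(a,b)]
        cc,M=cv2.findTransformECC(A,B,np.eye(2,3,dtype=np.float32),cv2.MOTION_TRANSLATION); print("static",n,cc,M[:,2])
    for t in("scrubber","timer","tub_blue","tub_green","tote"):
        for o in viewer.outline_of(t,f)[:2]: print(n,t,round(o["score"],2),o["bbox"])
E
```

```text
clock: 28.6
position: [0.3649, -0.4211, 0.2137]
tool_rot: [2.93, 0.0, 1.081]
force: [1.5, -0.4, -0.6]
grip_width: 0.0002
top 0.9999340325381022 [ 0.00711927 -0.01029566]
top 0.9581825370665774 [-0.04175378  0.11102877]
static top 0.992165194900173 [-0.01080172 -0.03663441]
top scrubber 0.72 [274.6, 154.8, 306.1, 190.7]
top timer 0.68 [129.5, 300.5, 153.5, 320.4]
top tub_blue 0.63 [246.2, 229.6, 278.9, 270.5]
top tub_blue 0.55 [306.5, 215.4, 344.6, 240.6]
top tub_green 0.89 [192.1, 254.2, 228.7, 291.3]
top tote 0.86 [167.2, 204.9, 307.7, 318.4]
scene 0.9886411101620445 [0.02000308 0.04376376]
static scene 0.9999815554644638 [-0.00122746 -0.00376414]
scene scrubber 0.68 [267.3, 187.1, 287.7, 215.7]
scene scrubber 0.16 [326.9, 163.9, 406.8, 204.8]
scene timer 0.91 [133.9, 289.0, 163.2, 322.0]
scene tub_blue 0.88 [246.1, 233.3, 277.6, 260.7]
scene tub_blue 0.64 [299.8, 221.3, 334.1, 241.4]
scene tub_green 0.6 [201.5, 251.1, 235.0, 280.6]
scene tote 0.83 [168.9, 213.1, 310.1, 309.2]
```

View pics/w_top.png

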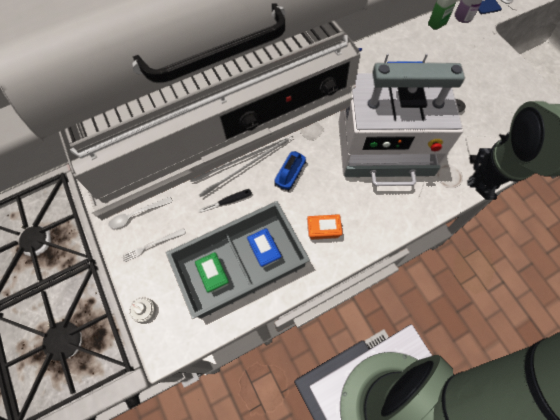

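View pics/w_scene.png

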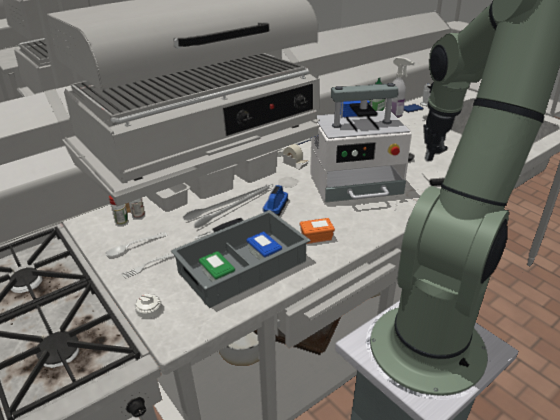

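The handle is back at its home pixels to within 0.05 px. The tubs are flat, one per compartment (green (211,272), blue (263,248)), the scrubber and timer haven't moved, and the arm is clear. Handing in.

```bash
python3 - <<'E'
from workcell import bot
s=bot.observe(); print(s["clock"],s["force"],abs(s["qd"]).max())
print(bot.job_done())
E
```

```text
29.2 [-0.62115392 -0.22646348  0.45227161] 0.0030473589686954
the job is handed in; nothing more can be done
None
```

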